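Fit a new scent pod in the shop diffuser and snap its cover home

TASK

Change the scent in the shop's open diffuser: take the purple pod from the refill rack, stand it in the diffuser's well and push it all the way down on the sprung cradle so that the pin pierces its foil, then let it rise and let go of it. Then take the vented cover by its knob, set it upright over the pod and press it down onto the spigot, through the click and on until its rim sits flush on the deck all round; finish while still holding the knob and pressing the cover firmly down. Leave the other pods, the round flowered tin and the small green carton where they are.

Things in the scene. Friction and masses are not known exactly. Their poses are not given: they have to be found in the camera images.
- diffuser: Fixed room-scent diffuser, open: a round white housing, 98 mm across, on a wooden foot of 100 mm, its flat deck 60 mm above the surface with a dark upright spigot (short tube) in the middle. Its yaw does not matter. Origin: centre of its underside; z up. Cartons up to 190 mm tall stand 5 cm and more from its axis; between it and the rack stand gift bags 300 mm tall and a 190 mm wooden stand.
- seat (a point): Centre of the deck, on the spigot's axis, 60 mm above the surface; the seated cover's rim rests at this height. The spigot rises 15.5 mm above it: 47 mm outside, bevelled to 40 mm over its top 5.5 mm; its bore is the well, 38 mm across. Three steel spring balls stand 2.9 mm out of its wall 6 mm above the deck: the snap catch.
- cradle (a joint): Sprung plate in the well, m pressed down: 0 at rest (plate 54 mm above the surface, 6 mm below the deck), 0.008 on its stop. 2 N starts it, 7.7 N holds it fully down; it rises again damped, in about half a second. The thin piercing pin comes through its middle; pods do not catch on it.
- pod_purple: Purple scent pod, the one to fit: upright cylinder 33 mm across, 50 mm tall, 60 g, foot bevelled over 5 mm to 25 mm, white top third. Origin: centre of its underside; z up. On the resting cradle its top is 104 mm above the surface, fully pressed 96 mm: then 20 mm of it stand clear above the spigot, so hold it by its top 18 mm.
- pod_green: Green scent pod, same size and origin as the purple one; stays in the rack.
- pod_amber: Orange-yellow scent pod, same size and origin; stays in the rack.
- rack: Fixed pale wooden bench-like refill rack, 168 x 44 mm, top 60 mm above the surface. Origin: centre of its underside; its x axis runs along its length. Three round sockets 36 mm across and 12 mm deep in a row along its x axis, 60 mm apart, the middle one at its centre; a pod stands in each (foot 48 mm, top 98 mm above the surface). Which pod is in which socket varies.
- cover: Cream vented cover, standing loose and upright: a bell 62 mm across, 50 mm tall, open below (46 mm deep inside), 90 g, with a wooden knob on top. Origin: centre of its rim; z up. Its inner lip (49 mm across, 3 mm high, at the rim) must pass the spring balls: the rim stops 9 mm above the deck, takes 8 to 14 N (more if crooked), clicks, the force drops and it drops to the deck.
- knob (a point): Middle of the cover's knob, 61 mm above its rim. The knob is an upright cylinder 28 mm across and 22 mm tall, from 50 to 72 mm above the rim; the bell's nearly flat top below it reaches 18 mm from the axis. A 300 mm tall bag stands 40 mm and more to its +y side, cartons 140 mm tall 110 mm and more to its -x side.
- round_tin: Bystander: round flowered tin, 74 mm diameter, 32 mm high. Origin: centre of its underside.
- balm_box: Bystander: small dull-green carton, 50 x 50 x 22 mm. Origin: centre of its underside.
Not all that is in view belongs to the job. What is shaped like the pod_purple but black is not meant.

How it is judged:
By the outcome, as a careful person would: the job done as asked, in the order asked, and still so for the second after the job is handed in, while the arm keeps its last pose, push and grip.
It also fails if it takes over 70 s, if anything falls off the work surface, if the arm or the gripper's body presses on something with over 40 N, if the wrist force passes 120 N, or if a joint passes its speed limit or range.

ROBOT

A 6-joint arm with a two-finger parallel gripper is mounted at the origin on a cart in front of the work surface, level with it; the furniture and walls round the work are solid. World frame = base frame: x ahead of the robot, y to its left, z up, the work surface at z = 0. Lengths are in m, angles in rad, forces in N, time in s.
With the tool pointing down it reaches from about 0.25 to 0.775 m from the base axis. Payload 4 kg.
Tool frame: the origin (TCP) lies on the centre line of the jaws, within the pads' length; the fingertips stand 8 mm ahead of it and the grasp point (between the pads) lies 11 mm behind it; z points along the fingers, y is the direction in which the jaws open and shut (so a half turn about z gives the same grasp; the last joint's range is limited). The gripper opens to 94 mm and grips with 3 to 60 N. Pads are 16 mm wide; open, the fingers measure 119 mm over their backs; the gripper's body (75 mm by 177 mm) begins 78 mm behind the grasp point.
Start: joints at [1.165, 0.087, 1.371, -0, 1.684, -0.103], TCP at [0.164, 0.525, 0.214] pointing down, gripper open.
Joint ranges: [-3.1, 3.1], [-0.76, 2.03], [0.27, 2.55], [-1.08, 4.22], [0.17, 2.65], [-2.57, 2.57]. Speed limits (rad/s): [2.79, 2.79, 3.14, 3.14, 3.14, 3.14].

INTERFACE

Orientations are given as [roll, pitch, yaw] about the fixed x, y, z axes, in that order (R = Rz(yaw) Ry(pitch) Rx(roll)).
In Python, from bench import robot, cams, close_job gives the robot as it stands.
- The arm moves only by the tool arm_command, never from a script. Its argument "plan" is one flat list of numbers, 7 for each row, row after row: the shift along the tool's x, y, z in cm, then the turn, a rotation vector about the tool's x, y, z in degrees, then the closure, from 0 (fully open) to 1 (shut). A call has 1 to 8 rows; each row shifts and turns the commanded pose from where the row before left it, along the tool's axes as they then stand; what a row does not reach is not made up. A row lasts 1/8 s, in which the tool goes at most 62.5 mm and 10.7 degrees, less where a joint would pass 70% of its speed; a pose out of reach is approached as far as the arm can. A call with a gripper value outside its range is refused whole. The fingers move at their own pace and stop on an object; the grip force is fixed at half the most. Time passes only in rows, so rows that do not move let the fingers close. It gives the time, the measured TCP pose, the force and the opening at its end, in the units of the state.
- robot.get_obs(): the state, without advancing time (a new reading comes with each control period).
- cams.snapshot(name): name is "scene" or "top" or "wrist"; returns a dict with "pixels" (384x512x3 uint8, red, green, blue), "fov_y" (degrees; the focal length in pixels is half the picture's height over the tangent of half this angle, whatever the lens; pixels are square), "cx", "cy" (the principal point, pixels), "camera_from_world" (4x4, takes a point from world to camera coordinates); the wrist camera has in their place "tool_from_camera" (4x4, takes a point from camera to tool coordinates, whose origin is the TCP and whose axes are the flange's). Camera axes: x right, y up, looking along -z (the intrinsics and any distortion apply to the point x, -y, -z); pixel columns grow to the right and rows downward; lengths in m; the calibration is good to about 2 mm. The wrist camera is an equidistant fisheye: a pixel r from the principal point sees the ray r / f radians off the axis. A picture is of the moment at which its call begins: read the wrist's pose just before it. There is no depth.
- close_job(): hands the job in, once; it reports no verdict.
The state is a dict: "time": time; "joint_positions": joint angles; "qvel": joint speeds; "joint_torque": joint torques, N m; "tool_pos": TCP position; "ee_rot": TCP orientation; "wrist_force": force on the tool from outside, world axes, zero at the start; "wrist_torque": the same for the moment, N m; "width": finger opening in m.
Only numpy, scipy, OpenCV 4.12 (cv2) and the standard library are available. Lean on these libraries where they do the work, as an engineer would, in place of code of your own. Each camera call takes 0.05 s, during which the arm holds its last target.

## Working session

There is one attempt and no reset: what is moved stays moved. The work goes in short steps, Python scripts to look and compute and a tool call to move; the robot and the scene stay as the last step left them, time stands still between calls to the robot, and variables do not carry over. Pictures are saved under pics/ and viewed, and the job is handed in when it is done.

Besides the shell and the picture viewer there is one more tool, called after "Call:" in YAML: its name, and indented under it one key for each argument. arm_command: Moves the arm, as the interface text tells. Its arguments: {"type":"object","properties":{"plan":{"type":"array","items":{"type":"number"}}},"required":["plan"]}

```bash
ls; mkdir -p pics; cat > h.py <<'E'
import numpy as np, cv2
from bench import robot, cams, close_job
def snap(n,f):
    o=robot.get_obs(); d=cams.snapshot(n); cv2.imwrite('pics/'+f,cv2.cvtColor(d['pixels'],cv2.COLOR_RGB2BGR)); d['obs']=o
    np.save('pics/'+f+'.npy',d,allow_pickle=True); return d
E
python3 - <<'E'
from h import *
for n in ['scene','top','wrist']:
    d=snap(n,n+'0.png'); print(n,{k:v for k,v in d.items() if k not in('pixels',)})
E
```

```text
pics
scene {'fov_y': 46.03296989307049, 'cx': 263.0051052973042, 'cy': 198.88894565549077, 'camera_from_world': array([[ 0.94134473, -0.33695923, -0.01812652, -0.37306007],
       [ 0.25988154,  0.68965761,  0.67589493, -0.13695298],
       [-0.21524794, -0.64096088,  0.73677505, -0.96756769],
       [ 0.        ,  0.        ,  0.        ,  1.        ]]), 'obs': {'time': 0.0, 'joint_positions': array([ 1.16487732e+00,  8.79124299e-02,  1.37219919e+00,  1.20052586e-06,
        1.68358942e+00, -1.03108248e-01]), 'qvel': array([-0.00074637, -0.00177216, -0.00074738, -0.00116797, -0.00282435,
        0.00065497]), 'joint_torque': array([ 2.51334095e-04, -3.40185463e+01, -3.02426755e+01,  7.17392773e-02,
        3.30400304e-02, -1.64226954e-04]), 'tool_pos': array([0.16381708, 0.52449979, 0.21235535]), 'ee_rot': array([-3.13949558e+00, -2.18194297e-04,  2.83878180e+00]), 'wrist_force': array([0.19057111, 1.23643918, 1.09575414]), 'wrist_torque': array([ 4.01353817e-02, -9.79218356e-03, -6.64941894e-05]), 'width': 0.09395042131501029}}
top {'fov_y': 47.027897621041866, 'cx': 256.0502230423
[... 1449 characters left out ...]
 'obs': {'time': 0.1, 'joint_positions': array([ 1.16488091e+00,  8.78845625e-02,  1.37209099e+00, -1.64026792e-05,
        1.68358465e+00, -1.03156043e-01]), 'qvel': array([-5.84133511e-04, -6.61020513e-05, -4.34232566e-03,  6.93694416e-04,
       -1.73507800e-03,  3.88192657e-05]), 'joint_torque': array([ 2.42496688e-03, -3.41250658e+01, -3.03301942e+01,  7.19741802e-02,
        3.03739531e-02, -1.12364153e-04]), 'tool_pos': array([0.16383724, 0.5245365 , 0.21242545]), 'ee_rot': array([-3.13963388e+00, -1.86389848e-04,  2.83883127e+00]), 'wrist_force': array([0.1559501 , 0.80969979, 0.70876797]), 'wrist_torque': array([ 0.01486207, -0.02625283,  0.01968953]), 'width': 0.09425478659858097}}
```

View pics/scene0.png

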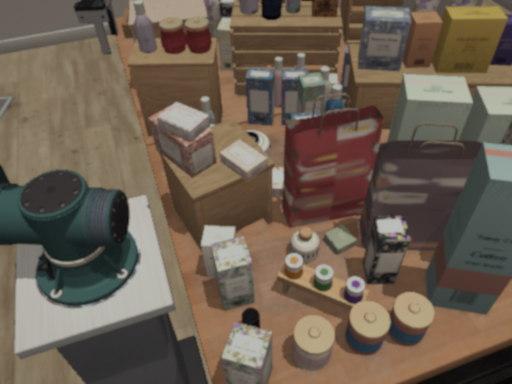

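View pics/top0.png

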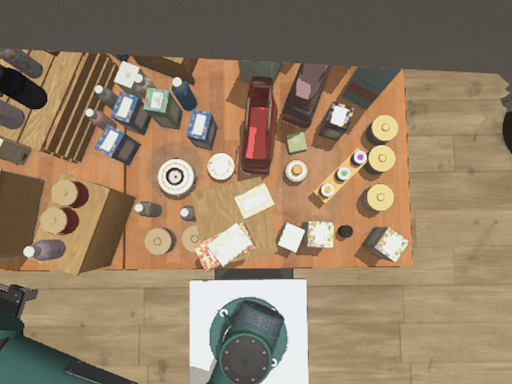

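View pics/wrist0.png

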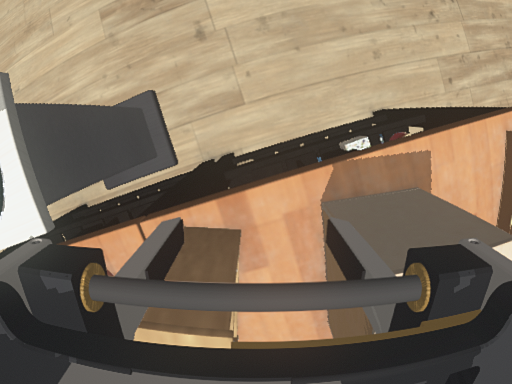

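The top view shows the diffuser at about (176,177), the tin at (221,166), the cover at (296,171), the balm box at (296,143), and rack pods amber (327,190), green (344,174) and purple (360,157). The black look-alike is at (345,231). Gift bags stand between the rack and the diffuser.

```bash
cat >> h.py <<'E'
def load(f): return np.load('pics/'+f+'.npy',allow_pickle=True).item()
def R_of(o):
    from scipy.spatial.transform import Rotation as R
    return R.from_euler('xyz',o['ee_rot']).as_matrix()
def ray(d,u,v):
    f=192/np.tan(np.radians(d['fov_y']/2)); x=(u-d['cx']); y=(v-d['cy'])
    if 'camera_from_world' in d:
        r=np.array([x/f,-y/f,-1.]); T=np.linalg.inv(d['camera_from_world'])
    else:
        rr=np.hypot(x,y)+1e-9; th=rr/f; r=np.array([np.sin(th)*x/rr,-np.sin(th)*y/rr,-np.cos(th)])
        W=np.eye(4); W[:3,:3]=R_of(d['obs']); W[:3,3]=d['obs']['tool_pos']; T=W@d['tool_from_camera']
    return T[:3,3],T[:3,:3]@r
def onplane(d,u,v,z):
    o,r=ray(d,u,v); return o+r*(z-o[2])/r[2]
def proj(d,P):
    f=192/np.tan(np.radians(d['fov_y']/2))
    if 'camera_from_world' in d: T=d['camera_from_world']
    else:
        W=np.eye(4); W[:3,:3]=R_of(d['obs']); W[:3,3]=d['obs']['tool_pos']; T=np.linalg.inv(W@d['tool_from_camera'])
    c=T@np.append(P,1)
    if 'camera_from_world' in d: return d['cx']+f*c[0]/-c[2], d['cy']-f*c[1]/-c[2]
    rr=np.hypot(c[0],c[1]); th=np.arctan2(rr,-c[2]); return d['cx']+f*th*c[0]/rr, d['cy']-f*th*c[1]/rr
def tri(prs):
    A=np.zeros((3,3));b=np.zeros(3)
    for o,r in prs:
        r=r/np.linalg.norm(r);M=np.eye(3)-np.outer(r,r);A+=M;b+=M@o
    return np.linalg.solve(A,b)
E
python3 - <<'E'
from h import *
d=load('top0.png'); s=load('scene0.png')
print('campos',ray(d,0,0)[0],ray(s,0,0)[0])
for n,u,v,z in [('diff',176,177,.075),('tin',221,166,.032),('knob',296,171,.072),('balm',296,143,.022),('amber',327,190,.098),('green',344,174,.098),('purple',360,157,.098),('black',345,231,.05)]:
    p=onplane(d,u,v,z); print(n,p.round(4),proj(s,p))
def crop(im,x0,y0,x1,y1,k,f): cv2.imwrite('pics/'+f,cv2.cvtColor(cv2.resize(im[y0:y1,x0:x1],None,fx=k,fy=k,interpolation=cv2.INTER_CUBIC),cv2.COLOR_RGB2BGR))
crop(d['pixels'],140,70,400,260,3,'topz.png'); crop(s['pixels'],200,190,440,350,3,'scz.png')
E
```

```text
campos [ 0.28678919 -0.03926791  1.2181404 ] [ 0.17850273 -0.65142841  0.79868327]
diff [0.4249 0.1816 0.075 ] (np.float64(248.61059575037754), np.float64(138.59891225801445))
tin [0.4584 0.0677 0.032 ] (np.float64(277.60146171391466), np.float64(177.88722300873926))
knob [ 0.4366 -0.1322  0.072 ] (np.float64(302.7139921571737), np.float64(231.1647183976337))
balm [ 0.5206 -0.1378  0.022 ] (np.float64(338.5605902741216), np.float64(236.8248775292174))
amber [ 0.3834 -0.2078  0.098 ] (np.float64(293.01796673834264), np.float64(260.10041250589546))
green [ 0.4238 -0.2522  0.098 ] (np.float64(322.74699940823285), np.float64(272.58698668688305))
purple [ 0.467  -0.2944  0.098 ] (np.float64(354.7863323486771), np.float64(284.1969688923259))
black [ 0.2787 -0.2594  0.05  ] (np.float64(249.71703314612392), np.float64(313.79986233373035))
```

View pics/topz.png

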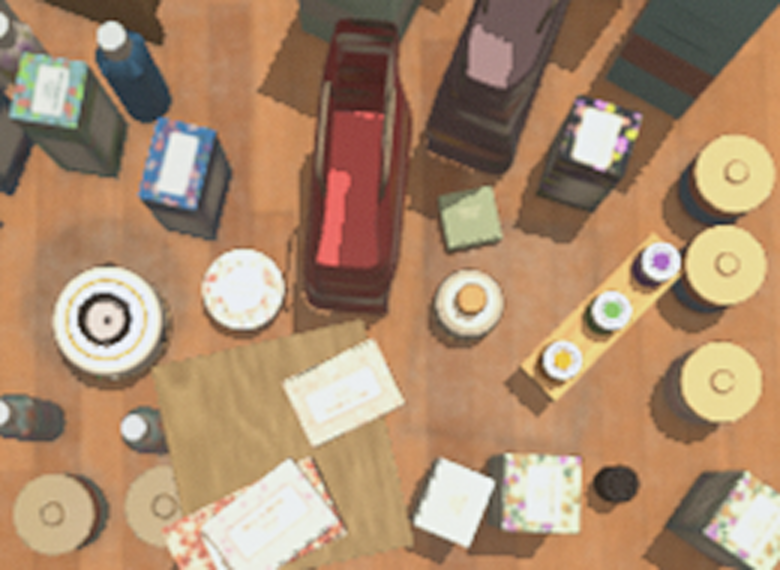

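View pics/scz.png

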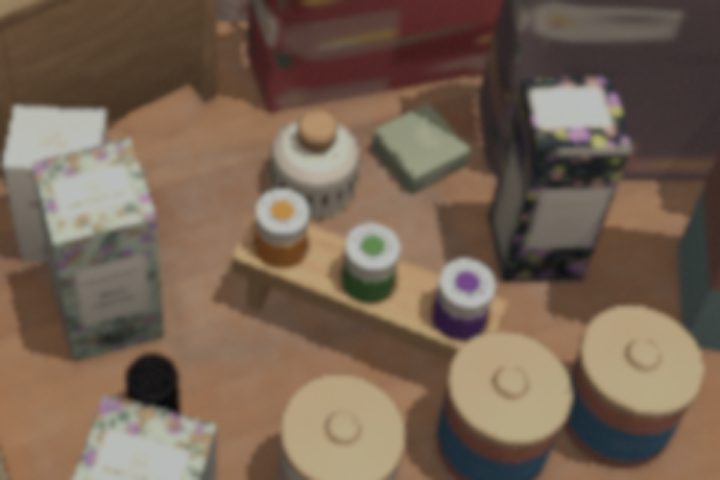

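```bash
python3 - <<'E'
from h import *
d=load('top0.png'); s=load('scene0.png')
t=lambda u,v:(140+u/3-.33,70+v/3-.33)
c=lambda u,v:(200+u/3-.33,190+v/3-.33)
for n,a,b in [('jar2',(727,264),(511,380)),('jar3',(722,380),(343,427)),('jar1',(737,172),(643,352)),('blackcarton',(600,138),(571,106)),('knobtop',(471,298),(319,122)),('purple',(658,262),(467,280)),('green',(609,310),(373,243)),('amber',(561,360),(284,209)),('whitecart',(453,502),(57,135)),('floralcart',(541,492),(95,190))]:
    print(n,tri([ray(d,*t(*a)),ray(s,*c(*b))]).round(4))
for n,a,z in [('bagrim_cornerR',(382,262),.3),('bagrim_cornerL',(315,262),.3),('bagbaseR',(385,312),0),('bagbaseL',(303,300),0),('bagtopR',(398,30),.3),('bluecart',(178,178),.19),('bluecart corner near',(142,200),.19),('bluecorner near R',(207,208),.19),('bluec base',(212,238),0),('greencart corner',(78,125),.19),('bottle white',(137,430),.1),('blackcart corner',(548,170),.2),('blackcart cornerR',(628,190),.2),('blackc base',(590,210),0),('brownbag near base',(505,172),0),('brown base L',(430,140),0),('brown rim near',(520,120),.3)]:
    print(n,onplane(d,*t(*a),z).round(3))
E
```

```text
jar2 [ 0.4667 -0.3541  0.0851]
jar3 [ 0.366  -0.3464  0.0828]
jar1 [ 0.5466 -0.3653  0.0865]
blackcarton [ 0.5606 -0.2349  0.1564]
knobtop [ 0.4422 -0.134   0.0743]
purple [ 0.468  -0.2922  0.0979]
green [ 0.427  -0.2491  0.098 ]
amber [ 0.3852 -0.2072  0.0985]
whitecart [ 0.2667 -0.1123  0.1126]
floralcart [ 0.2737 -0.1817  0.1398]
bagrim_cornerR [ 0.437 -0.053  0.3  ]
bagrim_cornerL [ 0.438 -0.006  0.3  ]
bagbaseR [ 0.44 -0.06  0.  ]
bagbaseL [0.452 0.016 0.   ]
bagtopR [ 0.604 -0.067  0.3  ]
bluecart [0.525 0.105 0.19 ]
bluecart corner near [0.508 0.134 0.19 ]
bluecorner near R [0.5   0.082 0.19 ]
bluec base [0.511 0.1   0.   ]
greencart corner [0.569 0.185 0.19 ]
bottle white [0.33  0.153 0.1  ]
blackcart corner [ 0.524 -0.186  0.2  ]
blackcart cornerR [ 0.508 -0.247  0.2  ]
blackc base [ 0.533 -0.252  0.   ]
brownbag near base [ 0.57  -0.174  0.   ]
brown base L [ 0.601 -0.105  0.   ]
brown rim near [ 0.537 -0.152  0.3  ]
```

```bash
cat >> h.py <<'E'
from scipy.spatial.transform import Rotation as Rot
def plan(wps,start=None,psi0=None,show=True):
    """wps: list of (x,y,z,psi_deg,nrows,closure). tool-down rows; levels tilt on none."""
    o=robot.get_obs(); p=np.array(o['tool_pos'] if start is None else start,float)
    R=Rot.from_euler('xyz',o['ee_rot']) if psi0 is None else Rot.from_euler('xyz',[np.pi,0,np.radians(psi0)])
    rows=[]
    for x,y,z,ps,n,c in wps:
        tgt=np.array([x,y,z]); RT=Rot.from_euler('xyz',[np.pi,0,np.radians(ps)])
        for i in range(n):
            k=n-i; dp=R.inv().apply((tgt-p)/k)*100; rv=np.degrees((R.inv()*RT).as_rotvec())/k
            dp=dp.round(2); rv=rv.round(1)
            p=p+R.apply(dp/100); R=R*Rot.from_rotvec(np.radians(rv)); rows.append([*dp,*rv,c])
    for i,r in enumerate(rows):
        if i%8==0: print('--')
        print(','.join('%g'%(v+0) for v in r)+',')
    print('end',p.round(4),np.degrees(R.as_euler('xyz')).round(1))
def st():
    o=robot.get_obs(); print('t',round(o['time'],2),'p',o['tool_pos'].round(4),'rpy',np.degrees(o['ee_rot']).round(2),'F',o['wrist_force'].round(2),'T',o['wrist_torque'].round(3),'w',round(o['width'],4),'q',o['joint_positions'].round(3))
E
python3 -c "
from h import *
plan([(.164,.525,.40,162.7,4,0.4),(.42,-.23,.40,70,16,.4),(.44,-.26,.30,70,4,.4)])"
```

```text
--
0,0,-4.69,0,0,0,0.4,
0,0,-4.68,0,0,0,0.4,
0,0.01,-4.69,0,0,0,0.4,
0,0,-4.68,-0.1,0,0,0.4,
-2.93,-4.03,0,0,0,5.8,0.4,
-3.33,-3.71,0,0,0,5.8,0.4,
-3.68,-3.35,0,0,0,5.8,0.4,
-4,-2.97,0,0,0,5.8,0.4,
--
-4.28,-2.54,0,0,0,5.8,0.4,
-4.52,-2.1,0,0,0,5.8,0.4,
-4.71,-1.63,0,0,0,5.8,0.4,
-4.85,-1.15,0,0,0,5.8,0.4,
-4.94,-0.65,0,0,0,5.8,0.4,
-4.98,-0.15,0,0,0,5.8,0.4,
-4.97,0.35,0,0,0,5.8,0.4,
-4.91,0.86,0,0,0,5.8,0.4,
--
-4.8,1.35,0,0,0,5.8,0.4,
-4.64,1.82,0,0,0,5.8,0.4,
-4.43,2.29,-0.01,0,0,5.7,0.4,
-4.17,2.71,0,0,0,5.8,0.4,
-0.53,0.73,2.5,0,0,0,0.4,
-0.54,0.73,2.5,0,0,0,0.4,
-0.53,0.72,2.5,0,0,0,0.4,
-0.54,0.73,2.5,0,0,0,0.4,
end [ 0.44 -0.26  0.3 ] [-180.   -0.   70.]
```

Call:
arm_command:
  plan: [0,0,-4.7,0,0,0,0.4,0,0,-4.7,0,0,0,0.4,0,0,-4.7,0,0,0,0.4,0,0,-4.7,0,0,0,0.4,-2.9,-4,0,0,0,5.8,0.4,-3.3,-3.7,0,0,0,5.8,0.4,-3.7,-3.4,0,0,0,5.8,0.4,-4,-3,0,0,0,5.8,0.4]

```text
time: 1.15
tool_pos: [0.2274, 0.3345, 0.4011]
ee_rot: [-3.141, 0.0, 2.431]
wrist_force: [0.3, 0.1, 0.1]
width: 0.0564
```

Call:
arm_command:
  plan: [-4.3,-2.5,0,0,0,5.8,0.4,-4.5,-2.1,0,0,0,5.8,0.4,-4.7,-1.6,0,0,0,5.8,0.4,-4.9,-1.2,0,0,0,5.8,0.4,-4.9,-0.7,0,0,0,5.8,0.4,-5,-0.2,0,0,0,5.8,0.4,-5,0.3,0,0,0,5.8,0.4,-4.9,0.9,0,0,0,5.8,0.4]

```text
time: 2.15
tool_pos: [0.3546, -0.0437, 0.4014]
ee_rot: [3.141, -0.0, 1.62]
wrist_force: [0.5, 1.0, 0.4]
width: 0.0562
```

Call:
arm_command:
  plan: [-4.8,1.3,0,0,0,5.8,0.4,-4.6,1.8,0,0,0,5.8,0.4,-4.4,2.3,0,0,0,5.8,0.4,-4.2,2.7,0,0,0,5.8,0.4,-0.5,0.7,2.5,0,0,0,0.4,-0.5,0.7,2.5,0,0,0,0.4,-0.5,0.7,2.5,0,0,0,0.4,-0.5,0.7,2.5,0,0,0,0.4]

```text
time: 3.15
tool_pos: [0.4372, -0.259, 0.3002]
ee_rot: [-3.141, -0.0, 1.219]
wrist_force: [0.5, 0.7, 0.6]
width: 0.0563
```

```bash
python3 -c "
from h import *
st()
snap('wrist','w1.png'); snap('scene','s1.png');st()"
```

```text
t 3.15 p [ 0.4372 -0.259   0.3002] rpy [-1.7996e+02 -2.0000e-02  6.9840e+01] F [0.48 0.67 0.63] T [-0.129  0.073 -0.021] w 0.0563 q [-0.647 -0.006  1.298  0.     1.851 -0.295]
t 3.25 p [ 0.4363 -0.2584  0.2974] rpy [-1.7958e+02 -1.3000e-01  6.9820e+01] F [ 0.04 -0.94 -0.81] T [-0.1    0.079  0.044] w 0.0565 q [-0.647 -0.004  1.301 -0.     1.853 -0.294]
```

View pics/w1.png

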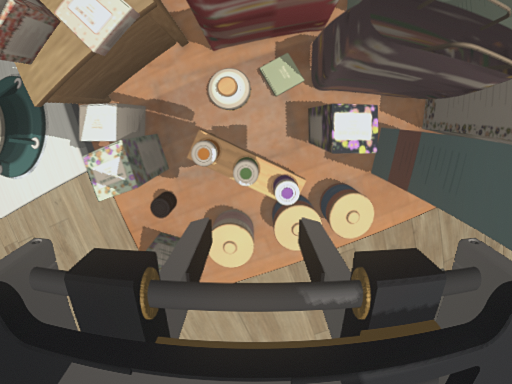

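View pics/s1.png

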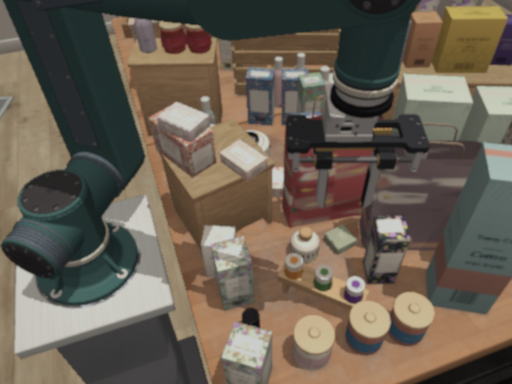

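Wrist view: purple pod top at about (287,189), green (246,173), amber (204,153), cover knob (227,87). The scene view shows a wide gripper bar and no separate camera box.

```bash
python3 - <<'E'
from h import *
w=load('w1.png'); im=w['pixels']
hsv=cv2.cvtColor(im,cv2.COLOR_RGB2HSV)
def blob(mask,box):
    x0,y0,x1,y1=box; m=np.zeros_like(mask); m[y0:y1,x0:x1]=mask[y0:y1,x0:x1]
    n,l,s,c=cv2.connectedComponentsWithStats(m); i=1+np.argmax(s[1:,4]); return c[i],s[i]
pur=cv2.inRange(hsv,(125,60,40),(160,255,255)); grn=cv2.inRange(hsv,(45,70,40),(80,255,255)); org=cv2.inRange(hsv,(8,110,90),(22,255,255))
for n,m,b,z in [('purple',pur,(275,178,300,200),.098),('green',grn,(236,164,256,182),.098),('amber',org,(194,145,214,162),.098),('knob',org,(212,72,242,102),.072)]:
    c,s=blob(m,b); print(n,c,s,onplane(w,*c,z).round(4))
x=cv2.resize(im[50:220,150:340],None,fx=4,fy=4,interpolation=cv2.INTER_CUBIC); cv2.imwrite('pics/w1z.png',cv2.cvtColor(x,cv2.COLOR_RGB2BGR))
E
```

```text
purple [287.04166667 192.85416667] [282 188  11  11  96] [ 0.4693 -0.2949  0.098 ]
green [245.45882353 173.16470588] [241 168  10  11  85] [ 0.4277 -0.252   0.098 ]
amber [203.04854369 153.47572816] [198 148  11  12 103] [ 0.3859 -0.2092  0.098 ]
knob [226.69491525  85.98870056] [218  77  19  19 177] [ 0.4431 -0.1364  0.072 ]
```

View pics/w1z.png

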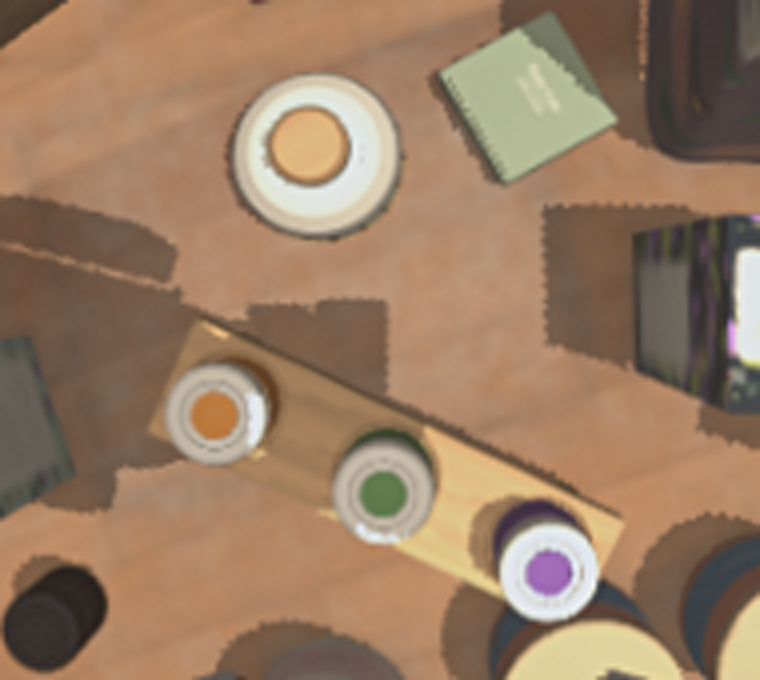

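```bash
python3 -c "
from h import *
for i in range(4): st()
plan([(.469,-.294,.16,70,4,.4),(.469,-.294,.16,70,1,.4)])"
```

```text
t 3.25 p [ 0.4363 -0.2584  0.2974] rpy [-1.7958e+02 -1.3000e-01  6.9820e+01] F [ 0.04 -0.94 -0.81] T [-0.1    0.079  0.044] w 0.0565 q [-0.647 -0.004  1.301 -0.     1.853 -0.294]
t 3.25 p [ 0.4363 -0.2584  0.2974] rpy [-1.7958e+02 -1.3000e-01  6.9820e+01] F [ 0.04 -0.94 -0.81] T [-0.1    0.079  0.044] w 0.0565 q [-0.647 -0.004  1.301 -0.     1.853 -0.294]
t 3.25 p [ 0.4363 -0.2584  0.2974] rpy [-1.7958e+02 -1.3000e-01  6.9820e+01] F [ 0.04 -0.94 -0.81] T [-0.1    0.079  0.044] w 0.0565 q [-0.647 -0.004  1.301 -0.     1.853 -0.294]
t 3.25 p [ 0.4363 -0.2584  0.2974] rpy [-1.7958e+02 -1.3000e-01  6.9820e+01] F [ 0.04 -0.94 -0.81] T [-0.1    0.079  0.044] w 0.0565 q [-0.647 -0.004  1.301 -0.     1.853 -0.294]
--
-0.56,1.1,3.42,-0.1,0,0,0.4,
-0.56,1.09,3.43,-0.1,0,-0.1,0.4,
-0.56,1.09,3.43,-0.1,-0.1,0,0.4,
-0.56,1.08,3.43,-0.1,0,-0.1,0.4,
0,0,0,0,0,0,0.4,
end [ 0.469 -0.294  0.16 ] [-180.   -0.   70.]
```

Call:
arm_command:
  plan: [-0.6,1.1,3.4,0,0,0,0.4,-0.6,1.1,3.4,0,0,0,0.4,-0.6,1.1,3.4,0,0,0,0.4,-0.5,1.1,3.4,0,0,0,0.4,0,0,0,0,0,0,0.4,0,0,0,0,0,0,0.4]

```text
time: 4.0
tool_pos: [0.4711, -0.2957, 0.1675]
ee_rot: [3.139, 0.001, 1.219]
wrist_force: [0.1, 0.3, 0.7]
width: 0.0563
```

```bash
python3 - <<'E'
from h import *
st()
w=snap('wrist','w2.png');st();snap('scene','s2.png')
for p in [(.469,-.294,.098),(.427,-.251,.098)]: print(proj(w,np.array(p)))
E
```

```text
t 4.0 p [ 0.4711 -0.2957  0.1675] rpy [1.7987e+02 3.0000e-02 6.9860e+01] F [0.08 0.33 0.75] T [-0.061  0.089 -0.041] w 0.0563 q [-0.663  0.113  1.434  0.     1.593 -0.311]
t 4.05 p [ 0.4714 -0.2959  0.1682] rpy [1.7979e+02 6.0000e-02 6.9860e+01] F [ 0.36 -0.14 -0.22] T [-0.07   0.103  0.008] w 0.0564 q [-0.663  0.112  1.434  0.     1.592 -0.311]
(np.float64(250.6391095858476), np.float64(203.92870225051777))
(np.float64(185.8499853078276), np.float64(174.05407418566438))
```

View pics/w2.png

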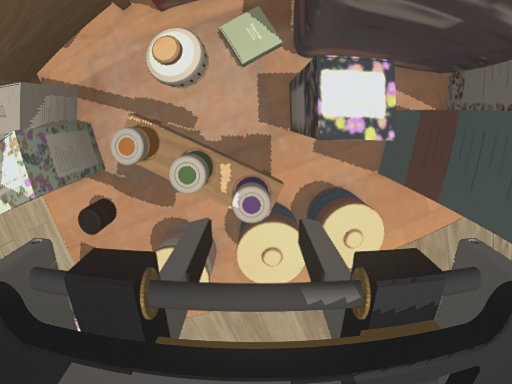

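View pics/s2.png

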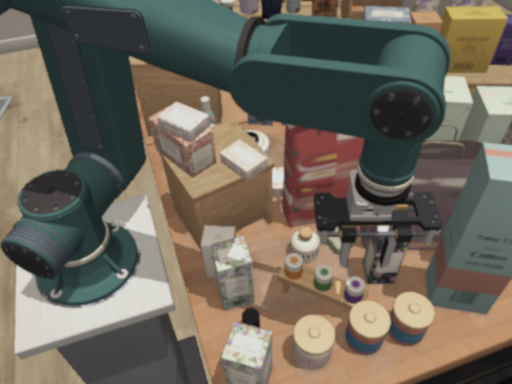

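Call:
arm_command:
  plan: [0.1,-0.2,2.5,0,0,0,0.4,0,0,2.5,0,0,0,0.4,0,0,1.5,0,0,0,0.4,0,0,1.3,0,0,0,0.4,0,0,0,0,0,0,0.4,0,0,0,0,0,0,0.4]

```text
time: 4.85
tool_pos: [0.4696, -0.2943, 0.0884]
ee_rot: [3.14, 0.0, 1.219]
wrist_force: [-0.1, 0.1, -0.3]
width: 0.0567
```

```bash
python3 - <<'E'
from h import *
st()
w=snap('wrist','w3.png');st();snap('scene','s3.png');st()
E
```

```text
t 4.85 p [ 0.4696 -0.2943  0.0884] rpy [1.7991e+02 2.0000e-02 6.9850e+01] F [-0.12  0.08 -0.26] T [-0.03   0.085 -0.001] w 0.0567 q [-0.662  0.153  1.549  0.     1.438 -0.311]
t 4.9 p [ 0.4696 -0.2943  0.0885] rpy [1.7989e+02 3.0000e-02 6.9850e+01] F [-0.26 -0.18  0.48] T [-0.097  0.079 -0.003] w 0.0563 q [-0.662  0.153  1.549  0.     1.438 -0.311]
t 4.95 p [ 0.4696 -0.2943  0.0885] rpy [1.799e+02 3.000e-02 6.985e+01] F [0.24 0.19 0.68] T [-0.053  0.083 -0.004] w 0.0563 q [-0.662  0.153  1.549  0.     1.438 -0.311]
```

View pics/w3.png

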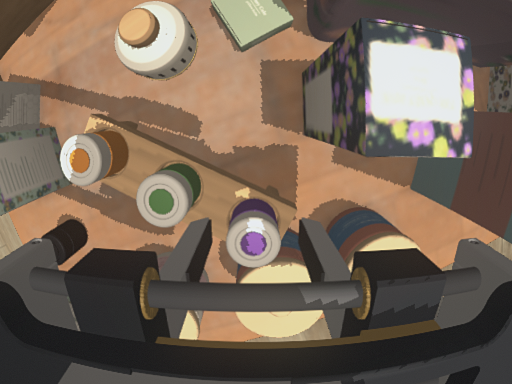

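View pics/s3.png

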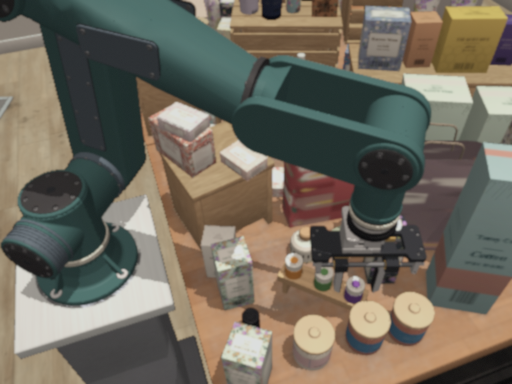

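Both fingers flank the purple pod, whose top is at (253,240), midway between them. I'll close on it.

Call:
arm_command:
  plan: [0,0,0,0,0,0,1,0,0,0,0,0,0,1,0,0,0,0,0,0,1,0,0,0,0,0,0,1,0,0,0,0,0,0,1]

```text
time: 5.58
tool_pos: [0.4691, -0.2939, 0.0876]
ee_rot: [3.141, -0.0, 1.219]
wrist_force: [-0.4, -0.5, 0.2]
width: 0.0321
```

```bash
python3 - <<'E'
from h import *
st()
w=snap('wrist','w4.png');st()
E
```

```text
t 5.58 p [ 0.4691 -0.2939  0.0876] rpy [179.99  -0.    69.85] F [-0.42 -0.47  0.17] T [-0.099  0.153 -0.002] w 0.0321 q [-0.662  0.153  1.55   0.     1.438 -0.311]
t 5.62 p [ 0.4691 -0.294   0.0876] rpy [179.99   0.    69.85] F [ 0.11 -0.15  1.23] T [-0.085  0.108  0.014] w 0.0323 q [-0.662  0.153  1.55   0.     1.438 -0.311]
```

View pics/w4.png

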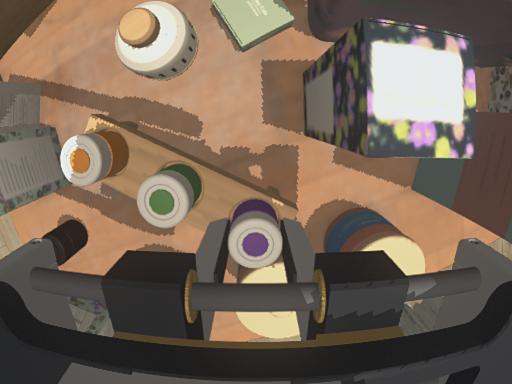

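```bash
python3 -c "
from h import *
plan([(.469,-.294,.11,70,2,1),(.469,-.294,.38,70,6,1),(.37,-.02,.38,120,7,1),(.415,.17,.38,165,6,1),(.415,.17,.28,165,3,1)])"
```

```text
--
0,0,-1.12,0,0,-0.1,1,
-0.01,-0.01,-1.12,0,0,0,1,
0,0,-4.5,0,0,0,1,
0,0,-4.5,0,0,0,1,
0,0,-4.5,0,0,0,1,
0,0,-4.5,0,0,0,1,
0,0,-4.5,0,0,0,1,
0,0.01,-4.5,0,0,0,1,
--
3.19,-2.67,0,0,0,-7.1,1,
3.5,-2.26,0,0,0,-7.2,1,
3.75,-1.8,0,0,0,-7.1,1,
3.95,-1.32,0,0,0,-7.2,1,
4.08,-0.82,0,0,0,-7.1,1,
4.15,-0.3,0,0,0,-7.2,1,
4.16,0.22,-0.01,0,0,-7.1,1,
2.37,2.23,0,0,0,-7.5,1,
--
2.06,2.52,0,0,0,-7.5,1,
1.71,2.77,0,0,0,-7.5,1,
1.33,2.97,0,0,0,-7.5,1,
0.94,3.11,0,0,0,-7.5,1,
0.52,3.21,0,0,0,-7.5,1,
0,0,3.33,0,0,0,1,
0,0,3.34,0,0,0,1,
0,0,3.33,0,0,0,1,
end [0.415 0.17  0.28 ] [-180.    0.  165.]
```

Call:
arm_command:
  plan: [0,0,-1.1,0,0,0,1,0,0,-1.5,0,0,0,1,0,0,-4,0,0,0,1,0,0,-4.5,0,0,0,1,0,0,-4.5,0,0,0,1,0,0,-4.5,0,0,0,1,0,0,-4.5,0,0,0,1,0,0,-4.5,0,0,0,1]

```text
time: 6.62
tool_pos: [0.4687, -0.2937, 0.3814]
ee_rot: [3.14, 0.001, 1.219]
wrist_force: [0.8, 0.0, -0.7]
width: 0.0324
```

Call:
arm_command:
  plan: [3.2,-2.7,0,0,0,-7.1,1,3.5,-2.3,0,0,0,-7.2,1,3.8,-1.8,0,0,0,-7.1,1,4,-1.3,0,0,0,-7.2,1,4.1,-0.8,0,0,0,-7.1,1,4.2,-0.3,0,0,0,-7.2,1,4.2,0.2,0,0,0,-7.1,1,2.4,2.2,0,0,0,-7.5,1]

```text
time: 7.62
tool_pos: [0.3757, 0.0157, 0.3808]
ee_rot: [3.138, 0.003, 2.227]
wrist_force: [0.4, -1.4, -0.4]
width: 0.0321
```

Call:
arm_command:
  plan: [2.1,2.5,0,0,0,-7.5,1,1.7,2.8,0,0,0,-7.5,1,1.3,3,0,0,0,-7.5,1,0.9,3.1,0,0,0,-7.5,1,0.5,3.2,0,0,0,-7.5,1,0,0,3.3,0,0,0,1,0,0,3.3,0,0,0,1,0,0,3.3,0,0,0,1]

```text
time: 8.62
tool_pos: [0.4155, 0.1727, 0.2798]
ee_rot: [3.14, 0.002, 2.878]
wrist_force: [-0.2, -0.5, -0.9]
width: 0.0322
```

Call:
arm_command:
  plan: [0,0,0,0,0,0,1,0,0,0,0,0,0,1]

```text
time: 8.88
tool_pos: [0.416, 0.1726, 0.2816]
ee_rot: [3.14, 0.003, 2.877]
wrist_force: [-0.0, -0.2, 0.1]
width: 0.0319
```

```bash
python3 - <<'E'
from h import *
st()
w=snap('wrist','w5.png');st();t=snap('top','t5.png')
E
```

```text
t 8.88 p [0.416  0.1726 0.2816] rpy [1.7990e+02 1.5000e-01 1.6485e+02] F [-0.02 -0.17  0.07] T [ 0.034  0.039 -0.006] w 0.0319 q [ 0.267 -0.142  1.46   0.     1.82  -1.039]
t 8.93 p [0.4163 0.1727 0.282 ] rpy [179.88   0.2  164.85] F [-0.27 -0.83 -0.22] T [0.038 0.015 0.034] w 0.0321 q [ 0.267 -0.142  1.46   0.     1.82  -1.039]
```

View pics/w5.png

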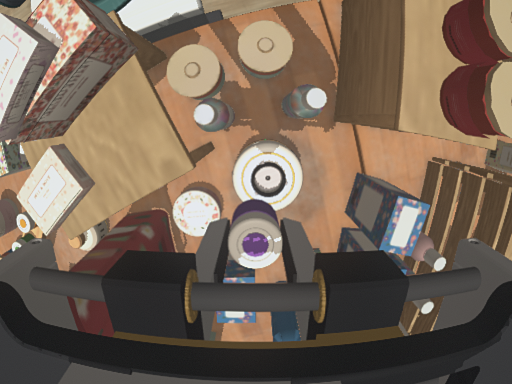

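View pics/t5.png

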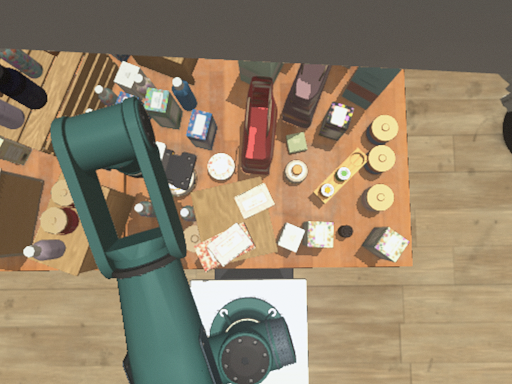

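Spigot ring at about (268,178) in the wrist view, with the pod held at (255,240). The tin is at (197,212), and blue cartons stand to the right and beyond.

```bash
python3 - <<'E'
from h import *
w=load('w5.png'); im=w['pixels']
x0,y0=215,125
z=cv2.resize(im[y0:y0+110,x0:x0+110],None,fx=6,fy=6,interpolation=cv2.INTER_CUBIC); cv2.imwrite('pics/w5z.png',cv2.cvtColor(z,cv2.COLOR_RGB2BGR))
g=cv2.cvtColor(im,cv2.COLOR_RGB2GRAY)
m=cv2.inRange(g,0,75); 
n,l,s,c=cv2.connectedComponentsWithStats(m)
for i in range(1,n):
    if s[i,4]>100 and 230<c[i][0]<300 and 150<c[i][1]<200: print(s[i],c[i])
t=load('top0.png'); gt=cv2.cvtColor(t['pixels'],cv2.COLOR_RGB2GRAY); m=cv2.inRange(gt,0,70); n,l,s,c=cv2.connectedComponentsWithStats(m)
for i in range(1,n):
    if s[i,4]>30 and 160<c[i][0]<190 and 165<c[i][1]<190: print('top',s[i],c[i])
E
```

```text
[252 163  34  34 281] [268.71174377 179.88256228]
top [166 168  17  16  61] [173.70491803 175.        ]
```

View pics/w5z.png

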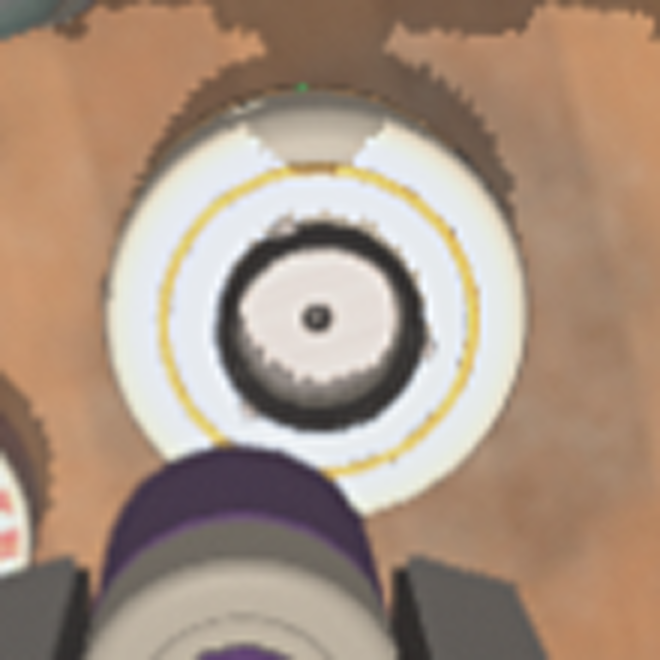

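```bash
python3 - <<'E'
from h import *
w=load('w5.png'); k=lambda u,v:(215+u/6-.4,125+v/6-.4)
for n,a,z in [('gold',(319.5,320),.06),('deckedge',(317,307),.06),('plate',(319,318),.054),('pin',(317,318),.056),('spig',(321,327),.068)]: print(n,onplane(w,*k(*a),z).round(4))
for a in [(158,320),(481,320)]: print(onplane(w,*k(*a),.06))
t=load('top0.png'); s=load('scene0.png')
print(onplane(t,173.7,175,.07), onplane(t,175.3,176.2,.07))
E
```

```text
gold [0.4291 0.1881 0.06  ]
deckedge [0.4261 0.1883 0.06  ]
plate [0.4298 0.1881 0.054 ]
pin [0.4293 0.1877 0.056 ]
spig [0.4291 0.1881 0.068 ]
[0.41959204 0.15311896 0.06      ]
[0.43856257 0.22344512 0.06      ]
[0.43084688 0.18868283 0.07      ] [0.42761502 0.18446135 0.07      ]
```

```bash
python3 - <<'E'
from h import *
w=load('w5.png'); hsv=cv2.cvtColor(w['pixels'],cv2.COLOR_RGB2HSV)
m=cv2.inRange(hsv,(125,60,40),(165,255,255)); m2=np.zeros_like(m); m2[228:262,235:275]=m[228:262,235:275]
n,l,s,c=cv2.connectedComponentsWithStats(m2); i=1+np.argmax(s[1:,4]); print(s[i],c[i])
p=onplane(w,*c[i],w['obs']['tool_pos'][2]+.0104); d=p-w['obs']['tool_pos']; print(p, R_of(w['obs']).T@d)
t=p; tgt=np.array([.429,.188]); print('shift needed',tgt-p[:2])
q=w['obs']['tool_pos'][:2]+tgt-p[:2]; print(q)
plan([(*q,.15,165,4,1)])
E
```

```text
[243 233  25  24 465] [254.94408602 244.3827957 ]
[0.41806965 0.17259991 0.29204719] [-0.00204885  0.00051474 -0.01039382]
shift needed [0.01093035 0.01540009]
[0.42691866 0.18804852]
--
-0.14,0.43,3.3,0,0.1,0,1,
-0.15,0.43,3.3,0,0,-0.1,1,
-0.15,0.43,3.3,0.1,0.1,0,1,
-0.16,0.44,3.31,0,0,-0.1,1,
end [0.4269 0.188  0.15  ] [180.   0. 165.]
```

Call:
arm_command:
  plan: [-0.15,0.45,3.5,0,0,0,1,-0.15,0.45,3.5,0,0,0,1,-0.2,0.4,3.5,0,0,0,1,-0.2,0.4,3,0,0,0,1,0,0,1.2,0,0,0,1,0,0,0,0,0,0,1,0,0,0,0,0,0,1]

```text
time: 9.85
tool_pos: [0.4278, 0.1873, 0.1344]
ee_rot: [3.14, 0.003, 2.877]
wrist_force: [0.1, 0.7, -0.7]
width: 0.0321
```

```bash
python3 - <<'E'
from h import *
st()
w=snap('wrist','w6.png');st();t=snap('scene','s6.png');snap('top','t6.png')
z=cv2.resize(t['pixels'][60:220,200:360],None,fx=4,fy=4,interpolation=cv2.INTER_CUBIC); cv2.imwrite('pics/s6z.png',cv2.cvtColor(z,cv2.COLOR_RGB2BGR))
E
```

```text
t 9.85 p [0.4278 0.1873 0.1344] rpy [1.7990e+02 1.6000e-01 1.6484e+02] F [ 0.13  0.74 -0.69] T [0.005 0.022 0.009] w 0.0321 q [ 0.291 -0.072  1.688  0.     1.522 -1.015]
t 9.9 p [0.4278 0.1873 0.1345] rpy [1.7989e+02 1.7000e-01 1.6485e+02] F [-0.59 -0.74  0.04] T [ 0.018 -0.027  0.013] w 0.0322 q [ 0.291 -0.072  1.688  0.     1.522 -1.015]
```

View pics/w6.png

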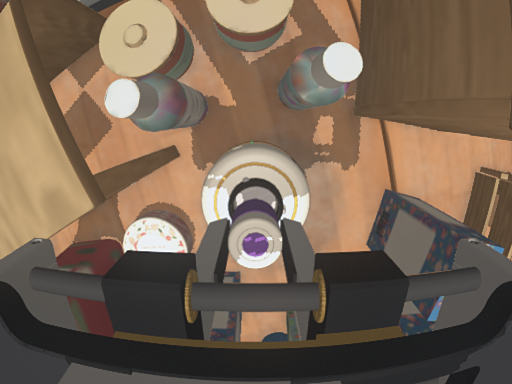

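View pics/s6z.png

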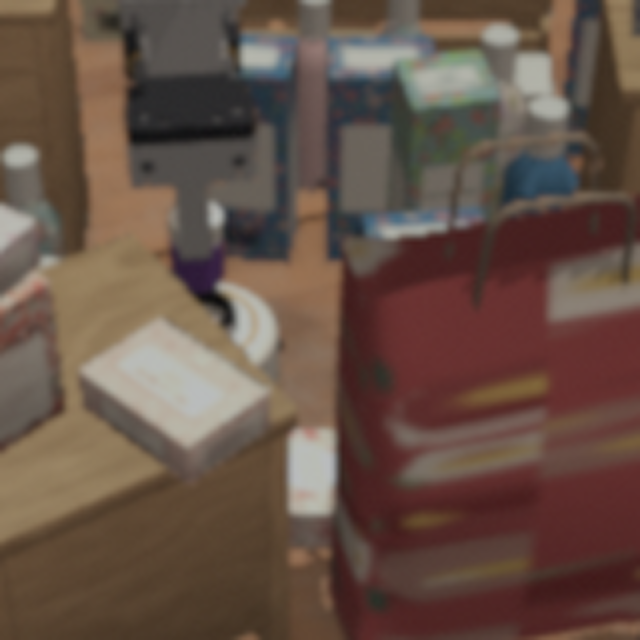

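```bash
python3 - <<'E'
from h import *
t=load('top0.png'); w=load('w6.png')
z=cv2.resize(t['pixels'][70:230,80:240],None,fx=4,fy=4,interpolation=cv2.INTER_CUBIC); cv2.imwrite('pics/tz2.png',cv2.cvtColor(z,cv2.COLOR_RGB2BGR))
for uv in [(383,192),(370,235),(450,225),(402,325)]:
    print(uv,[onplane(w,*uv,z).round(3) for z in (0,.14,.19)])
for uv in [(96,145),(104,124),(125,135),(137,145),(123,163)]: print(uv,[onplane(t,*uv,z).round(3) for z in (0,.14,.19)])
E
```

```text
(383, 192) [array([0.472, 0.326, 0.   ]), array([0.421, 0.271, 0.14 ]), array([0.403, 0.251, 0.19 ])]
(370, 235) [array([0.519, 0.303, 0.   ]), array([0.447, 0.258, 0.14 ]), array([0.421, 0.242, 0.19 ])]
(450, 225) [array([0.543, 0.419, 0.   ]), array([0.459, 0.321, 0.14 ]), array([0.429, 0.286, 0.19 ])]
(402, 325) [array([0.681, 0.34 , 0.   ]), array([0.534, 0.278, 0.14 ]), array([0.481, 0.256, 0.19 ])]
(96, 145) [array([0.528, 0.422, 0.   ]), array([0.5  , 0.369, 0.14 ]), array([0.49, 0.35, 0.19])]
(104, 124) [array([0.587, 0.4  , 0.   ]), array([0.553, 0.35 , 0.14 ]), array([0.54 , 0.332, 0.19 ])]
(125, 135) [array([0.555, 0.34 , 0.   ]), array([0.524, 0.297, 0.14 ]), array([0.513, 0.281, 0.19 ])]
(137, 145) [array([0.526, 0.306, 0.   ]), array([0.498, 0.266, 0.14 ]), array([0.489, 0.252, 0.19 ])]
(123, 163) [array([0.475, 0.345, 0.   ]), array([0.454, 0.301, 0.14 ]), array([0.446, 0.285, 0.19 ])]
```

View pics/tz2.png

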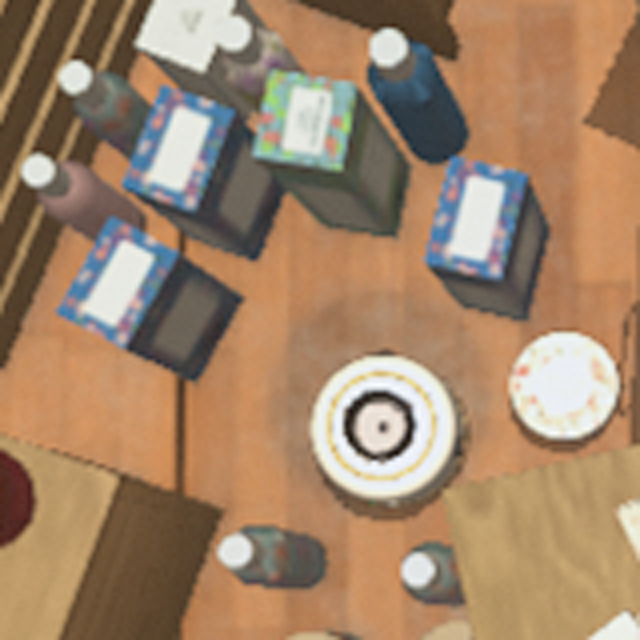

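Call:
arm_command:
  plan: [0,0,1,0,0,0,1,0,0,1,0,0,0,1,0,0,0.8,0,0,0,1,0,0,0.5,0,0,0,1,0,0,0.5,0,0,0,1,0,0,0,0,0,0,1]

```text
time: 10.75
tool_pos: [0.427, 0.1868, 0.099]
ee_rot: [-3.141, 0.002, 2.876]
wrist_force: [-7.6, 0.0, 20.6]
width: 0.0323
```

```bash
python3 - <<'E'
from h import *
st()
w=snap('wrist','w7.png');st()
E
```

```text
t 10.75 p [0.427  0.1868 0.099 ] rpy [-1.7996e+02  1.0000e-01  1.6481e+02] F [-7.570e+00  1.000e-02  2.062e+01] T [-1.449  1.831 -0.48 ] w 0.0323 q [ 2.920e-01 -4.900e-02  1.739e+00 -1.000e-03  1.451e+00 -1.014e+00]
t 10.8 p [0.427  0.1869 0.0991] rpy [-1.7997e+02  1.0000e-01  1.6481e+02] F [-7.94 -0.08 20.04] T [-1.414  1.848 -0.453] w 0.0322 q [ 2.920e-01 -4.900e-02  1.739e+00 -1.000e-03  1.450e+00 -1.014e+00]
```

View pics/w7.png

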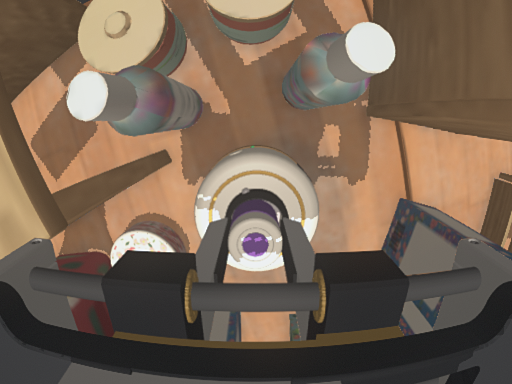

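Contact: about 21 N, and the moment places it near the gripper body's −y end. That matches the corner of the wooden stand. I'll back off and choose a different yaw.

Call:
arm_command:
  plan: [0,0,-1.5,0,0,0,1,0,0,-2.3,0,0,0,1,0,0,-2.3,0,0,0,1,0,0,0,0,0,0,1]

```text
time: 11.3
tool_pos: [0.4281, 0.1875, 0.1573]
ee_rot: [3.139, 0.004, 2.877]
wrist_force: [0.5, -1.0, -0.6]
width: 0.0321
```

```bash
python3 - <<'E'
from h import *
st()
t=load('top0.png'); s=load('scene0.png'); k=lambda u,v:(80+u/4-.37,70+v/4-.37)
w=snap('wrist','w8.png'); snap('scene','s8.png')
print('stand corner',[onplane(t,*k(450,493),z).round(3) for z in(.17,.19)], 'stand edge R', onplane(t,*k(640,447),.19).round(3),'stand lower',onplane(t,*k(470,620),.19).round(3))
print('stand from scene (271,173)?', [onplane(s,u,v,.19).round(3) for u,v in((271,166),(231,122),(161,153))])
c=np.array([.429,.188])
for n,a,z in [('Rcart b1',(440,290),.0),('b2',(525,318),0),('b3',(548,245),0),('t1',(428,265),.17),('t2',(505,283),.17),('Lcart b1',(242,297),0),('Lb2',(195,378),0),('green b',(395,235),0),('bottleL cap',(238,552),.12),('bottleR cap',(418,572),.12),('bottleL base',(325,560),0)]:
    p=onplane(t,*k(*a),z); print(n,p.round(3),(p[:2]-c).round(3))
E
```

```text
t 11.3 p [0.4281 0.1875 0.1573] rpy [179.85   0.22 164.85] F [ 0.49 -1.   -0.64] T [-0.006 -0.016 -0.016] w 0.0321 q [ 0.291 -0.084  1.653  0.     1.567 -1.015]
stand corner [array([0.375, 0.125, 0.17 ]), array([0.373, 0.121, 0.19 ])] stand edge R [0.399 0.01  0.19 ] stand lower [0.299 0.11  0.19 ]
stand from scene (271,173)? [array([ 0.4  , -0.045,  0.19 ]), array([0.368, 0.116, 0.19 ]), array([0.205, 0.07 , 0.19 ])]
Rcart b1 [0.532 0.158 0.   ] [ 0.103 -0.03 ]
b2 [0.511 0.099 0.   ] [ 0.082 -0.089]
b3 [0.563 0.082 0.   ] [ 0.134 -0.106]
t1 [0.513 0.138 0.17 ] [ 0.084 -0.05 ]
t2 [0.501 0.091 0.17 ] [ 0.072 -0.097]
Lcart b1 [0.529 0.297 0.   ] [0.1   0.109]
Lb2 [0.472 0.33  0.   ] [0.043 0.142]
green b [0.571 0.19  0.   ] [0.142 0.002]
bottleL cap [0.344 0.265 0.12 ] [-0.085  0.077]
bottleR cap [0.33  0.152 0.12 ] [-0.099 -0.036]
bottleL base [0.344 0.238 0.   ] [-0.085  0.05 ]
```

View pics/s8.png

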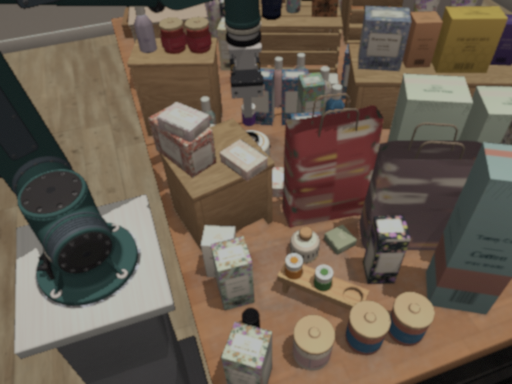

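View pics/w8.png

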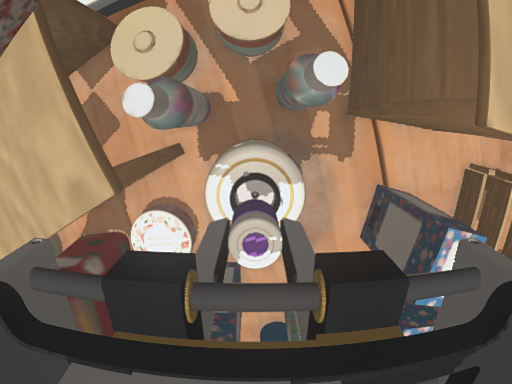

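Call:
arm_command:
  plan: [0,0,0,0,0,-8.4,1,0,0,0,0,0,-8.4,1,0,0,0,0,0,-8.4,1,0,0,0,0,0,0,1,0,0,0,0,0,0,1]

```text
time: 12.02
tool_pos: [0.4262, 0.187, 0.1545]
ee_rot: [-3.142, -0.002, -2.968]
wrist_force: [-0.3, 0.5, -1.2]
width: 0.0322
```

```bash
python3 - <<'E'
from h import *
st()
w=snap('wrist','w9.png'); st()
hsv=cv2.cvtColor(w['pixels'],cv2.COLOR_RGB2HSV)
m=cv2.inRange(hsv,(125,60,40),(165,255,255)); m2=np.zeros_like(m); m2[228:262,235:275]=m[228:262,235:275]
n,l,s,c=cv2.connectedComponentsWithStats(m2); i=1+np.argmax(s[1:,4]); print(s[i],c[i])
p=onplane(w,*c[i],w['obs']['tool_pos'][2]+.0104); print(p)
z=cv2.resize(w['pixels'][120:260,180:330],None,fx=5,fy=5,interpolation=cv2.INTER_CUBIC); cv2.imwrite('pics/w9z.png',cv2.cvtColor(z,cv2.COLOR_RGB2BGR))
E
```

```text
t 12.03 p [0.4262 0.187  0.1545] rpy [-1.7999e+02 -1.0000e-01 -1.7007e+02] F [-0.28  0.5  -1.23] T [0.041 0.023 0.014] w 0.0322 q [ 0.291 -0.082  1.657  0.     1.568 -1.453]
t 12.07 p [0.4264 0.187  0.1548] rpy [-1.8000e+02 -6.0000e-02 -1.7004e+02] F [ 0.45 -0.39 -0.28] T [ 0.07  -0.022  0.045] w 0.032 q [ 0.291 -0.082  1.657  0.     1.568 -1.453]
[243 233  25  23 460] [254.98695652 244.29130435]
[0.42830326 0.18747351 0.16491279]
```

View pics/w9z.png

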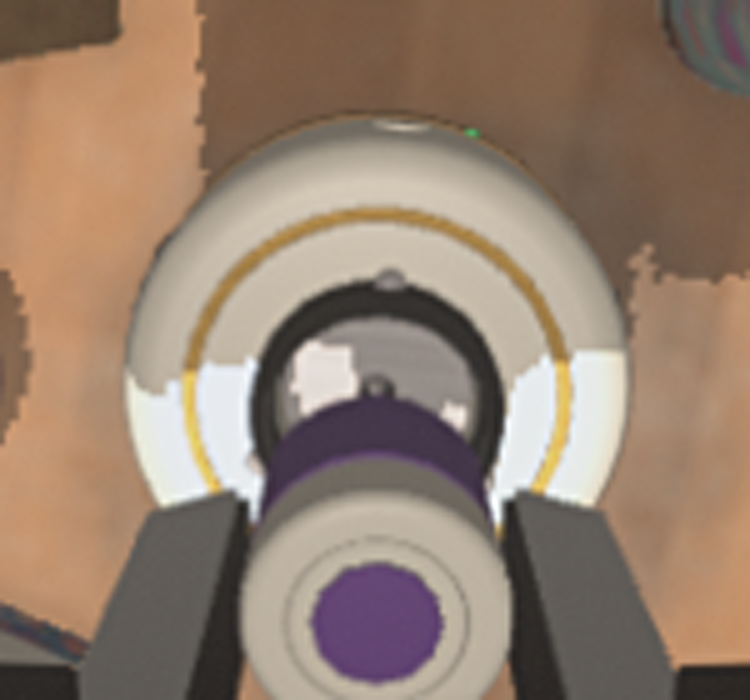

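View pics/w9.png

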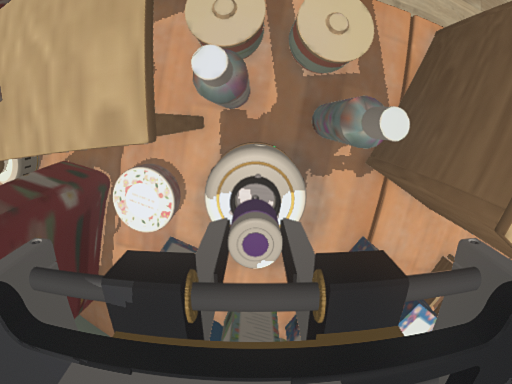

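Call:
arm_command:
  plan: [0,0,1.5,0,0,0,1,0,0,1.5,0,0,0,1,0,0,1,0,0,0,1,0,0,0.8,0,0,0,1,0,0,0.6,0,0,0,1,0,0,0,0,0,0,1]

```text
time: 12.82
tool_pos: [0.4265, 0.187, 0.1011]
ee_rot: [-3.142, -0.001, -2.966]
wrist_force: [-0.4, 0.6, 0.2]
width: 0.0323
```

```bash
python3 -c "
from h import *
st(); snap('wrist','w10.png')"
```

```text
t 12.82 p [0.4265 0.187  0.1011] rpy [-1.8000e+02 -4.0000e-02 -1.6995e+02] F [-0.4   0.63  0.17] T [ 0.065 -0.042 -0.006] w 0.0323 q [ 0.291 -0.05   1.736  0.     1.457 -1.455]
```

View pics/w10.png

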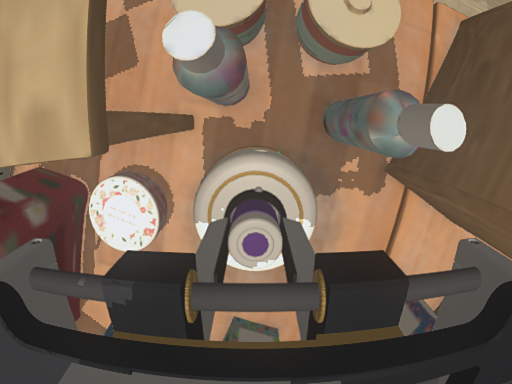

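The pod's foot is in the well and there is no force. Next I press it down.

Call:
arm_command:
  plan: [0,0,0.4,0,0,0,1,0,0,0.4,0,0,0,1,0,0,0.4,0,0,0,1,0,0,0.2,0,0,0,1,0,0,0,0,0,0,1]

```text
time: 13.5
tool_pos: [0.4271, 0.1872, 0.0881]
ee_rot: [3.141, 0.001, -2.966]
wrist_force: [-0.3, -1.0, 4.8]
width: 0.032
```

```bash
python3 -c "
from h import *
st()"
```

```text
t 13.5 p [0.4271 0.1872 0.0881] rpy [ 1.7999e+02  7.0000e-02 -1.6995e+02] F [-0.26 -1.01  4.78] T [-0.091  0.203  0.019] w 0.032 q [ 0.291 -0.04   1.753 -0.     1.428 -1.455]
```

Call:
arm_command:
  plan: [0,0,0.2,0,0,0,1,0,0,0.2,0,0,0,1,0,0,0,0,0,0,1]

```text
time: 13.88
tool_pos: [0.4273, 0.1872, 0.0854]
ee_rot: [3.142, 0.002, -2.966]
wrist_force: [-3.8, -1.0, 10.2]
width: 0.0322
```

Call:
arm_command:
  plan: [0,0,0.2,0,0,0,1,0,0,0,0,0,0,1]

```text
time: 14.12
tool_pos: [0.4277, 0.1873, 0.0853]
ee_rot: [3.141, 0.003, -2.966]
wrist_force: [-5.0, -3.2, 17.7]
width: 0.0324
```

```bash
python3 -c "
from h import *
st(); snap('wrist','w11.png');st()"
```

```text
t 14.12 p [0.4277 0.1873 0.0853] rpy [ 179.99    0.18 -169.94] F [-5.04 -3.17 17.67] T [-0.387  1.097  0.04 ] w 0.0324 q [ 0.291 -0.038  1.757 -0.     1.419 -1.455]
t 14.18 p [0.4277 0.1873 0.0853] rpy [ 179.99    0.19 -169.94] F [-4.55 -2.43 18.2 ] T [-0.387  1.088  0.035] w 0.0322 q [ 0.291 -0.038  1.757 -0.     1.419 -1.455]
```

View pics/w11.png

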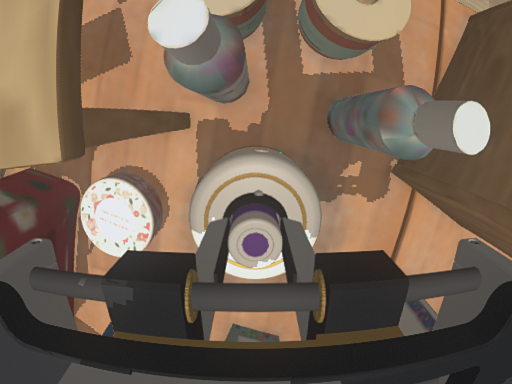

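Call:
arm_command:
  plan: [0,0,-0.3,0,0,0,1,0,0,-0.3,0,0,0,1,0,0,-0.3,0,0,0,1,0,0,-0.2,0,0,0,1,0,0,0,0,0,0,1,0,0,0,0,0,0,1]

```text
time: 14.92
tool_pos: [0.4268, 0.1872, 0.0922]
ee_rot: [3.141, 0.0, -2.966]
wrist_force: [0.8, 0.1, 1.7]
width: 0.0322
```

```bash
python3 -c "
from h import *
st()"
```

```text
t 14.93 p [0.4268 0.1872 0.0922] rpy [ 1.7999e+02  1.0000e-02 -1.6995e+02] F [0.77 0.12 1.74] T [ 0.065 -0.134  0.051] w 0.0322 q [ 0.291 -0.043  1.748  0.     1.437 -1.455]
```

Call:
arm_command:
  plan: [0,0,-0.15,0,0,0,1,0,0,0,0,0,0,1,0,0,0,0,0,0,0.4,0,0,0,0,0,0,0.4,0,0,0,0,0,0,0.4,0,0,-0.5,0,0,0,0.4,0,0,-2,0,0,0,0.4,0,0,-4,0,0,0,0.4]

```text
time: 15.92
tool_pos: [0.4254, 0.1867, 0.1581]
ee_rot: [-3.141, -0.004, -2.966]
wrist_force: [0.0, -0.4, 0.4]
width: 0.0563
```

Call:
arm_command:
  plan: [0,0,-4,0,0,0,0.4,0,0,-4,0,0,0,0.4,0,0,0,0,0,0,0.4]

```text
time: 16.3
tool_pos: [0.4285, 0.1877, 0.2434]
ee_rot: [3.141, 0.009, -2.966]
wrist_force: [-0.2, 0.6, -0.9]
width: 0.0567
```

```bash
python3 - <<'E'
from h import *
st(); w=snap('wrist','w12.png'); s=snap('scene','s12.png');st()
z=cv2.resize(w['pixels'][120:250,190:330],None,fx=5,fy=5,interpolation=cv2.INTER_CUBIC); cv2.imwrite('pics/w12z.png',cv2.cvtColor(z,cv2.COLOR_RGB2BGR))
hsv=cv2.cvtColor(w['pixels'],cv2.COLOR_RGB2HSV)
m=cv2.inRange(hsv,(125,60,40),(165,255,255)); m2=np.zeros_like(m); m2[150:250,225:300]=m[150:250,225:300]
n,l,ss,c=cv2.connectedComponentsWithStats(m2)
for i in range(1,n):
  if ss[i,4]>30: print(ss[i],c[i],onplane(w,*c[i],.104))
E
```

```text
t 16.3 p [0.4285 0.1877 0.2434] rpy [ 179.94    0.49 -169.95] F [-0.23  0.6  -0.87] T [-0.059 -0.009  0.001] w 0.0567 q [ 0.291 -0.108  1.505  0.     1.735 -1.455]
t 16.4 p [0.4266 0.1871 0.2388] rpy [ 1.7999e+02  2.0000e-02 -1.6995e+02] F [-1.07 -0.16 -0.05] T [0.052 0.014 0.024] w 0.0563 q [ 0.291 -0.105  1.512  0.     1.735 -1.455]
[248 178  13  13 143] [254.         183.91608392] [0.42823679 0.18695373 0.104     ]
```

View pics/w12z.png

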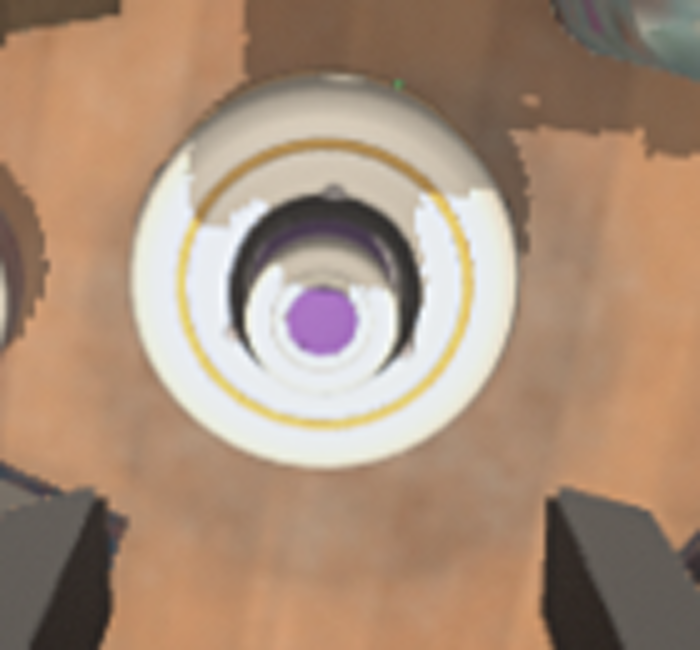

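View pics/s12.png

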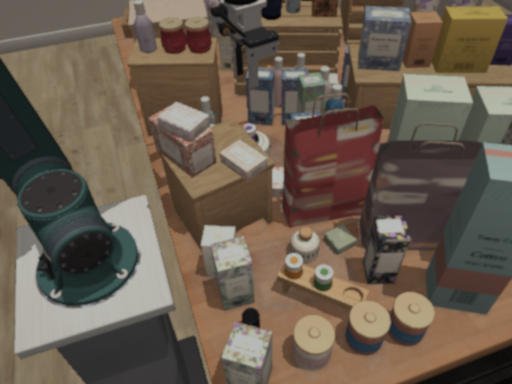

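```bash
python3 - <<'E'
from h import *
w=load('w12.png'); k=lambda u,v:(190+u/5-.4,120+v/5-.4)
print('gold',onplane(w,*k(326,283.5),.06),'deck',onplane(w,*k(325,270),.057),'spig',onplane(w,*k(325,292),.068))
plan([(.41,.187,.38,190,3,.3),(.36,.0,.38,118,7,.3),(.435,-.13,.38,45,7,.3),(.435,-.13,.33,45,2,.3)])
E
```

```text
gold [0.42858093 0.18793576 0.06      ] deck [0.42589948 0.18721647 0.057     ] spig [0.42907461 0.18777234 0.068     ]
--
0.55,0.1,-4.71,0,0,0,0.3,
0.54,0.09,-4.7,0,0,0,0.3,
0.55,0.1,-4.71,0,0,0,0.3,
1.17,-2.51,0,0,0,10.3,0.3,
0.7,-2.67,0,0,0,10.3,0.3,
0.21,-2.76,0,0,0,10.3,0.3,
-0.28,-2.75,0,0,0,10.3,0.3,
-0.77,-2.66,0,0,0,10.3,0.3,
--
-1.23,-2.47,0,0,0,10.3,0.3,
-1.66,-2.21,0,0,0,10.2,0.3,
-2.14,0.07,0,0,0,10.4,0.3,
-2.1,0.46,0,0,0,10.4,0.3,
-1.98,0.83,0,0,0,10.4,0.3,
-1.8,1.17,0,0,0,10.5,0.3,
-1.55,1.48,0,0,0,10.4,0.3,
-1.26,1.73,0,0,0,10.5,0.3,
--
-0.92,1.94,0,0,0,10.4,0.3,
0,0,2.5,0,0,0,0.3,
0,0,2.5,0,0,0,0.3,
end [ 0.435 -0.13   0.33 ] [180.  -0.  45.]
```

Call:
arm_command:
  plan: [0.5,0.1,-4.7,0,0,0,0.3,0.5,0.1,-4.7,0,0,0,0.3,0.5,0.1,-4.7,0,0,0,0.3,1.2,-2.5,0,0,0,10.3,0.3,0.7,-2.7,0,0,0,10.3,0.3,0.2,-2.8,0,0,0,10.3,0.3,-0.3,-2.8,0,0,0,10.3,0.3,-0.8,-2.7,0,0,0,10.3,0.3]

```text
time: 17.4
tool_pos: [0.3748, 0.0513, 0.3777]
ee_rot: [-3.139, -0.003, 2.412]
wrist_force: [0.7, -0.4, 0.5]
width: 0.0655
```

Call:
arm_command:
  plan: [-1.2,-2.5,0,0,0,10.3,0.3,-1.7,-2.2,0,0,0,10.3,0.3,-2.1,0.1,0,0,0,10.4,0.3,-2.1,0.5,0,0,0,10.4,0.3,-2,0.8,0,0,0,10.4,0.3,-1.8,1.2,0,0,0,10.4,0.3,-1.6,1.5,0,0,0,10.4,0.3,-1.3,1.7,0,0,0,10.4,0.3]

```text
time: 18.4
tool_pos: [0.4254, -0.1141, 0.3775]
ee_rot: [-3.137, 0.001, 0.963]
wrist_force: [0.7, -0.5, 0.6]
width: 0.0657
```

Call:
arm_command:
  plan: [-0.9,1.9,0,0,0,10.4,0.3,0,0,2.5,0,0,0,0.3,0,0,2.5,0,0,0,0.3,0,0,0,0,0,0,0.3,0,0,0,0,0,0,0.3]

```text
time: 19.02
tool_pos: [0.4359, -0.1316, 0.3298]
ee_rot: [-3.141, 0.0, 0.788]
wrist_force: [-0.3, 0.1, -0.2]
width: 0.0655
```

```bash
python3 - <<'E'
from h import *
st(); w=snap('wrist','w13.png'); st()
hsv=cv2.cvtColor(w['pixels'],cv2.COLOR_RGB2HSV); m=cv2.inRange(hsv,(8,80,90),(25,255,255))
u,v=map(int,proj(w,np.array([.443,-.136,.072]))); print(u,v)
m2=np.zeros_like(m); m2[v-14:v+14,u-14:u+14]=m[v-14:v+14,u-14:u+14]
n,l,ss,c=cv2.connectedComponentsWithStats(m2); i=1+np.argmax(ss[1:,4]); print(ss[i],c[i],onplane(w,*c[i],.072))
E
```

```text
t 19.02 p [ 0.4359 -0.1316  0.3298] rpy [-1.7995e+02  1.0000e-02  4.5160e+01] F [-0.25  0.1  -0.2 ] T [-0.035  0.156 -0.013] w 0.0655 q [-0.418 -0.117  1.343  0.     1.916  0.365]
t 19.07 p [ 0.4361 -0.1317  0.3306] rpy [ 1.7996e+02 -2.0000e-02  4.5160e+01] F [-0.05  0.86  0.01] T [ 0.007  0.161 -0.049] w 0.0659 q [-0.418 -0.117  1.342  0.     1.916  0.365]
260 167
[251 158  18  18 261] [259.31417625 166.40229885] [ 0.44312838 -0.13404346  0.072     ]
```

View pics/w13.png

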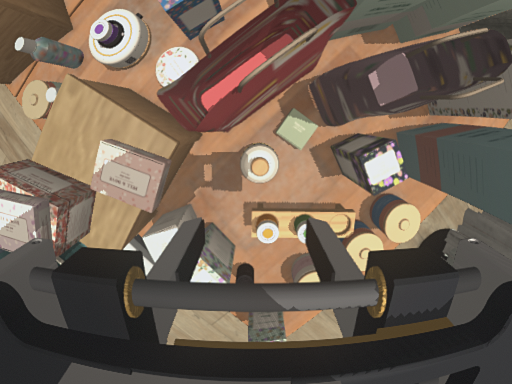

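```bash
python3 - <<'E'
from h import *
w=load('w13.png'); R=R_of(w['obs']); c=np.array([.443,-.134])
for n,uv,zs in [('red base',(204,131),(0,.02)),('red left',(160,97),(.2,.3)),('red rim',(190,120),(.05,.1)),('red right',(240,112),(0,.02)),('brown base',(323,122),(0,.02)),('brown r',(312,85),(.0,.1,.25,.3)),('blk carton',(333,143),(.12,.156)),('blk2',(378,192),(.12,.156))]:
    for z in zs:
        p=onplane(w,*uv,z); d=np.array([*(p[:2]-c),0]); print(n,z,p.round(3),'tool x,y',(R.T@d)[:2].round(3))
z=cv2.resize(w['pixels'][0:200,130:430],None,fx=2.6,fy=2.6,interpolation=cv2.INTER_CUBIC); cv2.imwrite('pics/w13z.png',cv2.cvtColor(z,cv2.COLOR_RGB2BGR))
E
```

```text
red base 0 [ 0.413 -0.033  0.   ] tool x,y [ 0.05  -0.092]
red base 0.02 [ 0.416 -0.035  0.02 ] tool x,y [ 0.051 -0.089]
red left 0.2 [0.436 0.006 0.2  ] tool x,y [ 0.094 -0.104]
red left 0.3 [ 0.453 -0.023  0.3  ] tool x,y [ 0.086 -0.072]
red rim 0.05 [ 0.417 -0.011  0.05 ] tool x,y [ 0.069 -0.105]
red rim 0.1 [ 0.425 -0.018  0.1  ] tool x,y [ 0.069 -0.094]
red right 0 [ 0.478 -0.054  0.   ] tool x,y [ 0.081 -0.031]
red right 0.02 [ 0.478 -0.056  0.02 ] tool x,y [ 0.081 -0.03 ]
brown base 0 [ 0.567 -0.164  0.   ] tool x,y [0.066 0.109]
brown base 0.02 [ 0.564 -0.161  0.02 ] tool x,y [0.066 0.105]
brown r 0.0 [ 0.597 -0.106  0.   ] tool x,y [0.129 0.09 ]
brown r 0.1 [ 0.575 -0.101  0.1  ] tool x,y [0.117 0.071]
brown r 0.25 [ 0.542 -0.094  0.25 ] tool x,y [0.099 0.042]
brown r 0.3 [ 0.531 -0.091  0.3  ] tool x,y [0.092 0.032]
blk carton 0.12 [ 0.539 -0.174  0.12 ] tool x,y [0.04  0.096]
blk carton 0.156 [ 0.534 -0.165  0.156] tool x,y [0.042 0.086]
blk2 0.12 [ 0.542 -0.27   0.12 ] tool x,y [-0.026  0.166]
blk2 0.156 [ 0.537 -0.252  0.156] tool x,y [-0.018  0.15 ]
```

View pics/w13z.png

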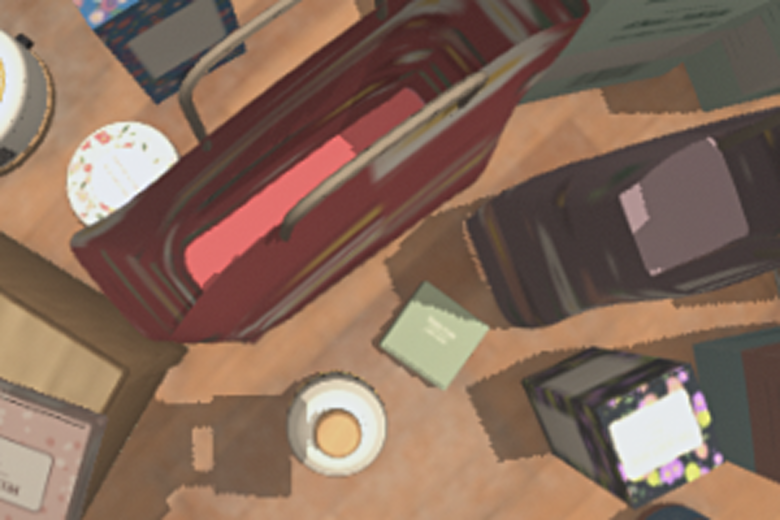

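```bash
python3 - <<'E'
from h import *
w=load('w13.png'); c=np.array([.443,-.134])
for ps in (35,40,45):
  a=np.radians(ps); x=np.array([np.cos(a),np.sin(a)]); y=np.array([np.sin(a),-np.cos(a)])
  for n,uv,z in [('red base corner',(224,131.3),0),('red left base',(192,131),0),('blk',(333,144),.156),('blkb',(321,184-40),0.1)]:
    p=onplane(w,*uv,z); d=p[:2]-c; print(ps,n,p.round(3),(d@x).round(4),(d@y).round(4))
t=load('top0.png'); print(onplane(t,140+545/3,70+178/3,.156),onplane(t,140+545/3,70+178/3,.15))
E
```

```text
35 red base corner [ 0.436 -0.058  0.   ] 0.0378 -0.066
35 red left base [ 0.398 -0.018  0.   ] 0.0298 -0.1204
35 blk [ 0.533 -0.166  0.156] 0.0557 0.0778
35 blkb [ 0.528 -0.168  0.1  ] 0.0505 0.0765
40 red base corner [ 0.436 -0.058  0.   ] 0.0434 -0.0624
40 red left base [ 0.398 -0.018  0.   ] 0.0402 -0.1173
40 blk [ 0.533 -0.166  0.156] 0.0487 0.0823
40 blkb [ 0.528 -0.168  0.1  ] 0.0437 0.0806
45 red base corner [ 0.436 -0.058  0.   ] 0.0487 -0.0584
45 red left base [ 0.398 -0.018  0.   ] 0.0503 -0.1134
45 blk [ 0.533 -0.166  0.156] 0.0413 0.0863
45 blkb [ 0.528 -0.168  0.1  ] 0.0365 0.0841
[ 0.52724842 -0.19007966  0.156     ] [ 0.52860676 -0.19093159  0.15      ]
```

```bash
python3 - <<'E'
from h import *
st(); plan([(.443,-.1345,.13,52,5,.3)])
E
```

```text
t 19.07 p [ 0.4361 -0.1317  0.3306] rpy [ 1.7996e+02 -2.0000e-02  4.5160e+01] F [-0.05  0.86  0.01] T [ 0.007  0.161 -0.049] w 0.0659 q [-0.418 -0.117  1.342  0.     1.916  0.365]
--
0.06,0.13,4.01,0,0,-1.4,0.3,
0.05,0.14,4.01,0,0,-1.4,0.3,
0.05,0.14,4.01,0,0,-1.3,0.3,
0.05,0.13,4.01,0,0,-1.4,0.3,
0.04,0.14,4.02,0,0,-1.3,0.3,
end [ 0.443  -0.1345  0.13  ] [180.  -0.  52.]
```

Call:
arm_command:
  plan: [0.05,0.15,4,0,0,-1.4,0.3,0.05,0.15,4,0,0,-1.4,0.3,0.05,0.15,4,0,0,-1.4,0.3,0.05,0.1,4,0,0,-1.4,0.3,0.05,0.1,4,0,0,-1.3,0.3,0,0,0,0,0,0,0.3,0,0,0,0,0,0,0.3]

```text
time: 19.95
tool_pos: [0.4437, -0.1347, 0.1323]
ee_rot: [3.138, -0.001, 0.908]
wrist_force: [0.4, 1.0, -1.0]
width: 0.0657
```

```bash
python3 - <<'E'
from h import *
st(); w=snap('wrist','w14.png'); snap('scene','s14.png'); st()
hsv=cv2.cvtColor(w['pixels'],cv2.COLOR_RGB2HSV); m=cv2.inRange(hsv,(8,80,90),(25,255,255))
u,v=map(int,proj(w,np.array([.443,-.134,.072]))); print(u,v)
m2=np.zeros_like(m); m2[v-30:v+30,u-30:u+30]=m[v-30:v+30,u-30:u+30]
n,l,ss,c=cv2.connectedComponentsWithStats(m2); i=1+np.argmax(ss[1:,4]); print(ss[i],c[i],onplane(w,*c[i],.072),onplane(w,*c[i],.069))
E
```

```text
t 19.95 p [ 0.4437 -0.1347  0.1323] rpy [ 1.7981e+02 -6.0000e-02  5.2040e+01] F [ 0.35  1.   -1.  ] T [-0.063  0.126  0.003] w 0.0657 q [-0.417 -0.078  1.699  0.     1.518  0.245]
t 20.05 p [ 0.4441 -0.1349  0.1328] rpy [ 1.7972e+02 -8.0000e-02  5.2040e+01] F [ 0.29 -0.13  1.03] T [-0.043  0.091  0.004] w 0.0659 q [-0.417 -0.079  1.698  0.     1.517  0.245]
252 208
[237 190  33  34 881] [252.87287174 206.68217934] [ 0.4440537  -0.13301486  0.072     ] [ 0.44349181 -0.13371682  0.069     ]
```

View pics/w14.png

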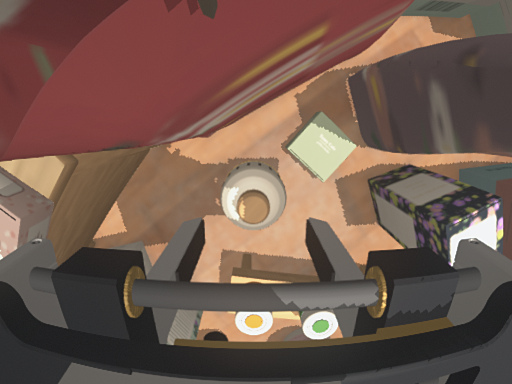

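View pics/s14.png

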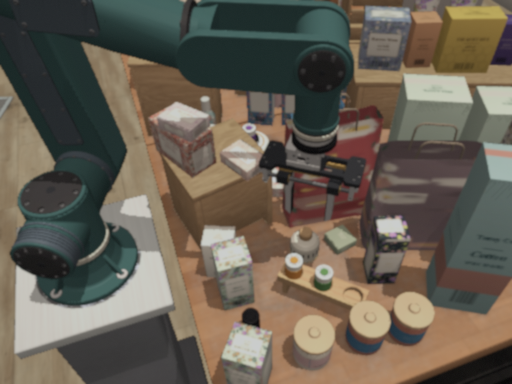

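Call:
arm_command:
  plan: [0.1,-0.1,2,0,0,0,0.3,0,0,2,0,0,0,0.3,0,0,1.5,0,0,0,0.3,0,0,0.8,0,0,0,0.3,0,0,0,0,0,0,0.3,0,0,0,0,0,0,0.3]

```text
time: 20.8
tool_pos: [0.4429, -0.1331, 0.0678]
ee_rot: [3.14, -0.0, 0.908]
wrist_force: [-0.8, -0.8, 0.4]
width: 0.0659
```

```bash
python3 - <<'E'
from h import *
st(); w=snap('wrist','w15.png'); st()
E
```

```text
t 20.8 p [ 0.4429 -0.1331  0.0678] rpy [ 1.7992e+02 -3.0000e-02  5.2050e+01] F [-0.8  -0.76  0.42] T [-0.086  0.067 -0.039] w 0.0659 q [-0.415 -0.032  1.788  0.     1.384  0.248]
t 20.85 p [ 0.4429 -0.1331  0.0678] rpy [ 1.7991e+02 -3.0000e-02  5.2050e+01] F [-0.17 -0.46 -0.42] T [-0.054  0.09  -0.023] w 0.0657 q [-0.415 -0.032  1.788  0.     1.384  0.248]
```

View pics/w15.png

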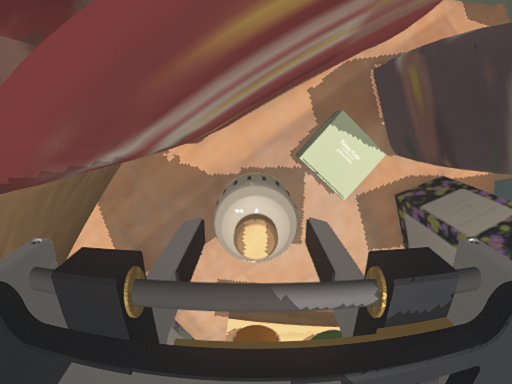

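Call:
arm_command:
  plan: [0,0,0.3,0,0,0,0.3,0,0,0,0,0,0,0.3,0,0,0,0,0,0,1,0,0,0,0,0,0,1,0,0,0,0,0,0,1,0,0,0,0,0,0,1,0,0,0,0,0,0,1,0,0,0,0,0,0,1]

```text
time: 21.85
tool_pos: [0.4424, -0.1329, 0.064]
ee_rot: [3.141, -0.0, 0.908]
wrist_force: [0.9, -0.2, -0.0]
width: 0.0271
```

```bash
python3 - <<'E'
from h import *
st(); w=snap('wrist','w16.png'); st()
plan([(.443,-.133,.09,52,2,1),(.43,-.133,.37,52,6,1),(.37,.02,.37,122,7,1),(.4275,.187,.37,190,7,1),(.4275,.187,.25,190,3,1)])
E
```

```text
t 21.85 p [ 0.4424 -0.1329  0.064 ] rpy [179.99  -0.    52.05] F [ 0.9  -0.22 -0.05] T [-0.088  0.078 -0.004] w 0.0271 q [-0.415 -0.029  1.793  0.     1.377  0.248]
t 21.9 p [ 0.4424 -0.1329  0.064 ] rpy [179.99  -0.    52.05] F [ 0.76 -0.96  0.05] T [-0.109  0.073  0.024] w 0.0273 q [-0.415 -0.029  1.793  0.     1.377  0.248]
--
0.01,0.03,-1.3,0,0,0,1,
0.02,0.03,-1.3,0,0,0.1,1,
-0.13,-0.17,-4.67,0,0,0,1,
-0.13,-0.17,-4.67,0,0,0,1,
-0.14,-0.17,-4.67,0,0,0,1,
-0.13,-0.17,-4.66,0,0,0,1,
-0.14,-0.17,-4.67,0,0,0,1,
-0.13,-0.17,-4.66,0,0,0,1,
--
1.19,-2.02,0,0,0,-10,1,
1.53,-1.78,0,0,0,-10,1,
1.81,-1.49,0,0,0,-10,1,
2.04,-1.16,0,0,0,-10,1,
2.22,-0.78,0,0,0,-10,1,
2.32,-0.39,0,0,0,-10,1,
2.34,0.02,0,0,0,-10,1,
1.59,1.96,0,0,0,-9.7,1,
--
1.24,2.2,0,0,0,-9.7,1,
0.85,2.38,0,0,0,-9.7,1,
0.44,2.49,0,0,0,-9.7,1,
0.01,2.52,0,0,0,-9.7,1,
-0.42,2.49,0,0,0,-9.8,1,
-0.83,2.38,0,0,0,-9.7,1,
0,0,4,0,0,0,1,
0,0,4,0,0,0,1,
--
0,0,4,0,0,0,1,
end [0.4275 0.187  0.25  ] [-180.    0. -170.]
```

View pics/w16.png

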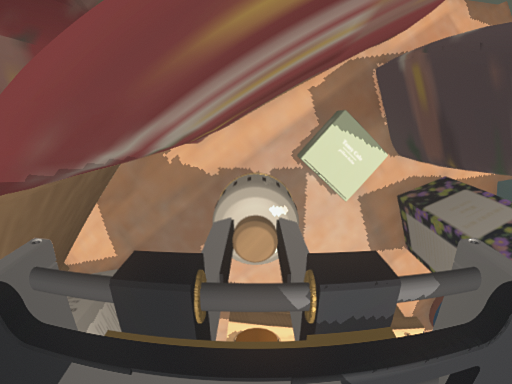

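Call:
arm_command:
  plan: [0,0,-1.3,0,0,0,1,0,0,-2.5,0,0,0,1,-0.2,-0.2,-4.5,0,0,0,1,-0.2,-0.2,-4.6,0,0,0,1,-0.1,-0.2,-4.6,0,0,0,1,-0.1,-0.2,-4.6,0,0,0,1,-0.1,-0.2,-4.6,0,0,0,1,-0.1,-0.2,-4.6,0,0,0,1]

```text
time: 22.9
tool_pos: [0.4273, -0.1315, 0.3794]
ee_rot: [3.141, -0.0, 0.909]
wrist_force: [-0.1, 0.6, -0.0]
width: 0.0269
```

Call:
arm_command:
  plan: [1.2,-2,-0.3,0,0,-10,1,1.5,-1.8,-0.3,0,0,-10,1,1.8,-1.5,0,0,0,-10,1,2,-1.2,0,0,0,-10,1,2.2,-0.8,0,0,0,-10,1,2.3,-0.4,0,0,0,-10,1,2.3,0,0,0,0,-10,1,1.6,2,0,0,0,-9.7,1]

```text
time: 23.9
tool_pos: [0.3741, 0.0444, 0.3846]
ee_rot: [3.14, 0.002, 2.305]
wrist_force: [0.6, 0.1, 0.4]
width: 0.0272
```

Call:
arm_command:
  plan: [1.2,2.2,0,0,0,-9.7,1,0.8,2.4,0,0,0,-9.7,1,0.4,2.5,0,0,0,-9.7,1,0,2.5,0,0,0,-9.7,1,-0.4,2.5,0,0,0,-9.8,1,-0.8,2.4,0,0,0,-9.7,1,0,0,4,0,0,0,1,0,0,4,0,0,0,1]

```text
time: 24.9
tool_pos: [0.425, 0.1871, 0.3031]
ee_rot: [3.141, 0.002, -2.965]
wrist_force: [0.1, -0.2, -0.7]
width: 0.0273
```

Call:
arm_command:
  plan: [0,0,4,0,0,0,1,0,0,0,0,0,0,1,0,0,0,0,0,0,1]

```text
time: 25.28
tool_pos: [0.4255, 0.1868, 0.2653]
ee_rot: [3.141, 0.003, -2.966]
wrist_force: [0.3, -0.1, -0.6]
width: 0.0272
```

```bash
python3 - <<'E'
from h import *
st(); w=snap('wrist','w17.png'); snap('scene','s17.png'); snap('top','t17.png'); st()
E
```

```text
t 25.27 p [0.4255 0.1868 0.2653] rpy [ 179.97    0.18 -169.95] F [ 0.32 -0.11 -0.57] T [ 0.029 -0.03   0.022] w 0.0272 q [ 0.291 -0.111  1.465  0.     1.784 -1.455]
t 25.43 p [0.4259 0.1869 0.2657] rpy [ 179.96    0.26 -169.95] F [ 0.74 -0.47 -0.56] T [0.019 0.008 0.033] w 0.0273 q [ 0.291 -0.111  1.464  0.     1.784 -1.455]
```

View pics/w17.png

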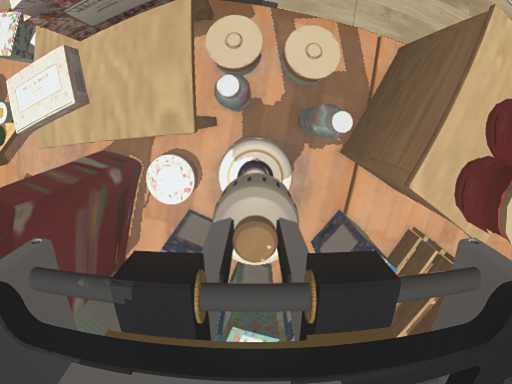

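View pics/s17.png

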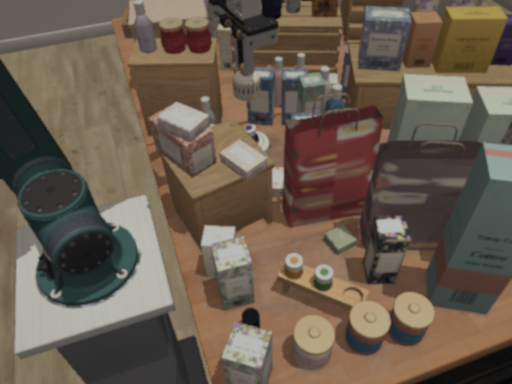

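```bash
python3 - <<'E'
from h import *
for f in ('w16.png','w17.png'):
    w=load(f); hsv=cv2.cvtColor(w['pixels'],cv2.COLOR_RGB2HSV); m=cv2.inRange(hsv,(5,60,60),(25,255,255)); m2=np.zeros_like(m); m2[212:268,228:282]=m[212:268,228:282]
    n,l,ss,c=cv2.connectedComponentsWithStats(m2); i=1+np.argmax(ss[1:,4]); 
    x,y,ww,hh=ss[i][:4]; print(ss[i],c[i])
    uv=c[i]; p=onplane(w,*uv,w['obs']['tool_pos'][2]+.008); print(p,R_of(w['obs']).T@(p-w['obs']['tool_pos']))
w=load('w17.png')
z=cv2.resize(w['pixels'][120:280,190:320],None,fx=4,fy=4,interpolation=cv2.INTER_CUBIC); cv2.imwrite('pics/w17z.png',cv2.cvtColor(z,cv2.COLOR_RGB2BGR))
E
```

```text
[ 232  216   46   47 1726] [254.63383546 238.82560834]
[ 0.44400731 -0.13154713  0.07198749] [ 0.00205353  0.00049035 -0.00799972]
[ 232  215   46   48 1705] [254.72434018 238.62228739]
[0.42497442 0.18668502 0.27331154] [ 5.38266036e-04 -1.20974737e-05 -8.00173269e-03]
```

View pics/w17z.png

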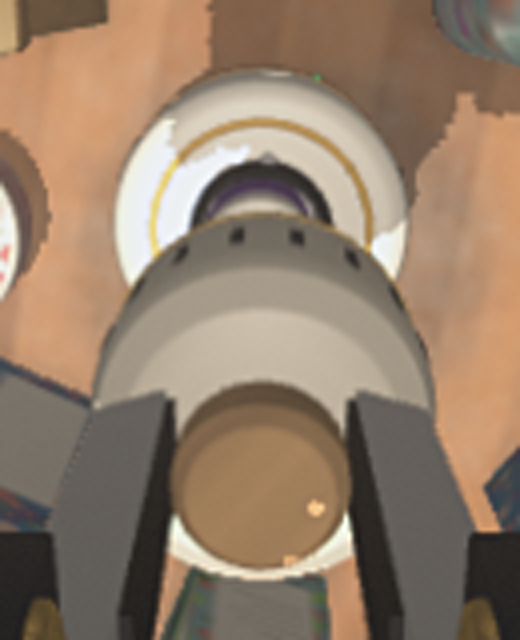

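Call:
arm_command:
  plan: [-0.1,0.05,2,0,0,0,1,-0.1,0,2,0,0,0,1,-0.1,0,2,0,0,0,1,0,0,2,0,0,0,1,0,0,0,0,0,0,1,0,0,0,0,0,0,1]

```text
time: 26.18
tool_pos: [0.4286, 0.1879, 0.1847]
ee_rot: [3.141, 0.003, -2.966]
wrist_force: [0.8, -0.1, -0.7]
width: 0.0268
```

```bash
python3 - <<'E'
from h import *
st(); w=snap('wrist','w18.png'); s=snap('scene','s18.png'); st()
z=cv2.resize(w['pixels'][120:280,180:330],None,fx=4,fy=4,interpolation=cv2.INTER_CUBIC); 
z2=cv2.resize(s['pixels'][50:170,200:310],None,fx=5,fy=5,interpolation=cv2.INTER_CUBIC); cv2.imwrite('pics/w18z.png',cv2.cvtColor(z,cv2.COLOR_RGB2BGR)); cv2.imwrite('pics/s18z.png',cv2.cvtColor(z2,cv2.COLOR_RGB2BGR))
E
```

```text
t 26.18 p [0.4286 0.1879 0.1847] rpy [ 1.7998e+02  1.6000e-01 -1.6995e+02] F [ 0.85 -0.14 -0.68] T [0.057 0.015 0.012] w 0.0268 q [ 0.292 -0.092  1.606  0.     1.624 -1.454]
t 26.27 p [0.4286 0.1879 0.1847] rpy [ 1.7998e+02  1.7000e-01 -1.6995e+02] F [ 0.45 -0.52 -0.97] T [ 0.049  0.025 -0.01 ] w 0.0272 q [ 0.292 -0.092  1.606  0.     1.624 -1.454]
```

View pics/w18z.png

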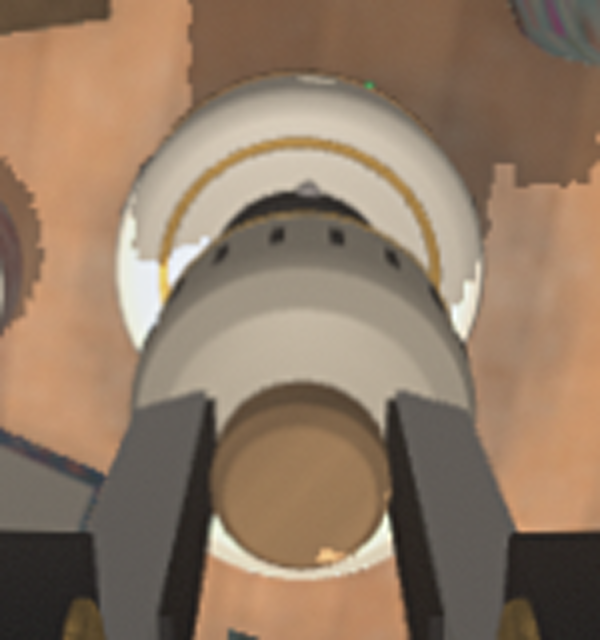

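View pics/s18z.png

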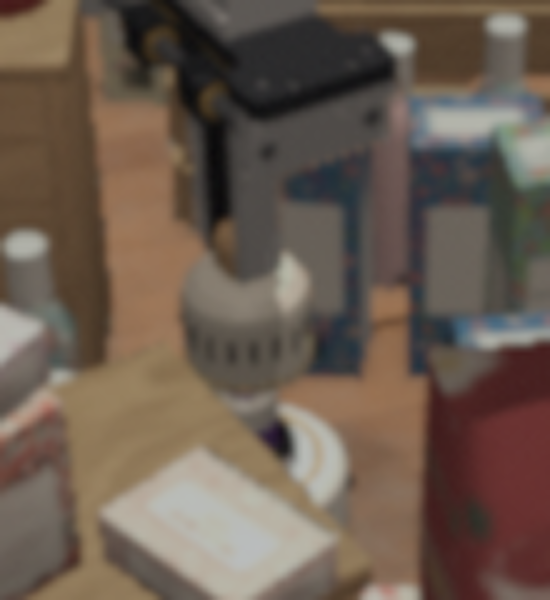

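Call:
arm_command:
  plan: [0,0,1,0,0,0,1,0,0,1,0,0,0,1,0,0,1,0,0,0,1,0,0,1,0,0,0,1,0,0,0,0,0,0,1,0,0,0,0,0,0,1]

```text
time: 27.02
tool_pos: [0.4279, 0.1877, 0.1432]
ee_rot: [3.141, 0.0, -2.966]
wrist_force: [-0.2, 0.2, 0.1]
width: 0.0274
```

```bash
python3 - <<'E'
from h import *
st(); w=snap('wrist','w19.png')
z=cv2.resize(w['pixels'][120:280,180:330],None,fx=4,fy=4,interpolation=cv2.INTER_CUBIC); cv2.imwrite('pics/w19z.png',cv2.cvtColor(z,cv2.COLOR_RGB2BGR))
E
```

```text
t 27.02 p [0.4279 0.1877 0.1432] rpy [ 1.7999e+02  2.0000e-02 -1.6995e+02] F [-0.24  0.17  0.12] T [0.048 0.002 0.018] w 0.0274 q [ 0.292 -0.074  1.672  0.     1.543 -1.454]
```

View pics/w19z.png

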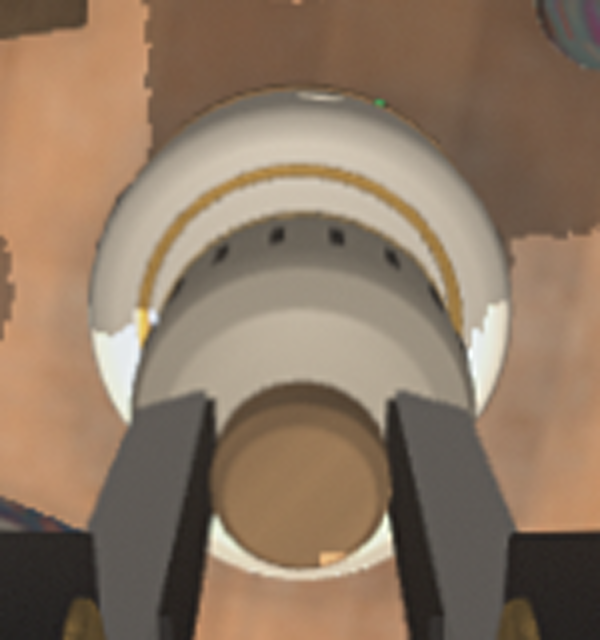

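Call:
arm_command:
  plan: [-0.05,0,0.3,0,0,0,1,0,0,0.3,0,0,0,1,0,0,0.3,0,0,0,1,0,0,0,0,0,0,1]

```text
time: 27.58
tool_pos: [0.4281, 0.1875, 0.1337]
ee_rot: [-3.141, -0.001, -2.966]
wrist_force: [-0.0, -0.9, -0.1]
width: 0.0272
```

```bash
python3 -c "
from h import *
st()"
```

```text
t 27.57 p [0.4281 0.1875 0.1337] rpy [-1.7998e+02 -4.0000e-02 -1.6995e+02] F [-0.02 -0.86 -0.09] T [-0.133  0.041 -0.046] w 0.0272 q [ 0.292 -0.068  1.686 -0.     1.524 -1.454]
```

Call:
arm_command:
  plan: [0,0,0.2,0,0,0,1,0,0,0.2,0,0,0,1,0,0,0,0,0,0,1]

```text
time: 27.95
tool_pos: [0.429, 0.1875, 0.1312]
ee_rot: [-3.141, 0.002, -2.966]
wrist_force: [-0.8, -2.1, 4.7]
width: 0.0267
```

Call:
arm_command:
  plan: [0,0,0.2,0,0,0,1,0,0,0,0,0,0,1]

```text
time: 28.2
tool_pos: [0.4291, 0.1877, 0.1295]
ee_rot: [-3.141, 0.003, -2.966]
wrist_force: [-0.4, -1.8, 3.6]
width: 0.0273
```

Call:
arm_command:
  plan: [0,0,0.2,0,0,0,1,0,0,0,0,0,0,1]

```text
time: 28.45
tool_pos: [0.4278, 0.1877, 0.1248]
ee_rot: [3.141, -0.001, -2.966]
wrist_force: [0.0, -1.3, -1.6]
width: 0.027
```

Call:
arm_command:
  plan: [0,0,0.2,0,0,0,1,0,0,0,0,0,0,1]

```text
time: 28.7
tool_pos: [0.428, 0.1878, 0.1242]
ee_rot: [3.141, -0.001, -2.966]
wrist_force: [-2.8, -2.2, 3.2]
width: 0.0271
```

```bash
python3 -c "
from h import *
st()"
```

```text
t 28.7 p [0.428  0.1878 0.1242] rpy [ 1.7999e+02 -3.0000e-02 -1.6994e+02] F [-2.84 -2.24  3.15] T [-0.379  0.343  0.036] w 0.0271 q [ 0.292 -0.062  1.7    0.     1.504 -1.454]
```

Call:
arm_command:
  plan: [0,0,0.2,0,0,0,1,0,0,0.1,0,0,0,1,0,0,0,0,0,0,1]

```text
time: 29.08
tool_pos: [0.4281, 0.1879, 0.1241]
ee_rot: [3.141, 0.001, -2.966]
wrist_force: [-7.2, -2.5, 15.0]
width: 0.0272
```

```bash
python3 -c "
from h import *
st()"
```

```text
t 29.07 p [0.4281 0.1879 0.1241] rpy [ 1.7998e+02  6.0000e-02 -1.6994e+02] F [-7.15 -2.54 14.99] T [-0.641  1.261  0.017] w 0.0272 q [ 0.292 -0.063  1.701  0.     1.503 -1.454]
```

Call:
arm_command:
  plan: [0.1,0,0.1,0,0,0,1,0,0,0.1,0,0,0,1,0,0,0,0,0,0,1,0,0,0,0,0,0,1]

```text
time: 29.58
tool_pos: [0.4278, 0.1879, 0.1239]
ee_rot: [3.141, 0.003, -2.966]
wrist_force: [-8.3, -3.0, 22.5]
width: 0.0274
```

```bash
python3 - <<'E'
from h import *
st(); w=snap('wrist','w20.png'); s=snap('scene','s20.png'); st()
z=cv2.resize(w['pixels'][120:280,180:330],None,fx=4,fy=4,interpolation=cv2.INTER_CUBIC); 
z2=cv2.resize(s['pixels'][50:170,200:310],None,fx=5,fy=5,interpolation=cv2.INTER_CUBIC); cv2.imwrite('pics/w20z.png',cv2.cvtColor(z,cv2.COLOR_RGB2BGR)); cv2.imwrite('pics/s20z.png',cv2.cvtColor(z2,cv2.COLOR_RGB2BGR))
E
```

```text
t 29.57 p [0.4278 0.1879 0.1239] rpy [ 179.97    0.2  -169.93] F [-8.29 -3.03 22.5 ] T [-0.738  1.555 -0.056] w 0.0274 q [ 0.292 -0.065  1.703  0.     1.5   -1.454]
t 29.68 p [0.4278 0.1878 0.124 ] rpy [ 179.98    0.2  -169.93] F [-8.01 -3.07 20.66] T [-0.715  1.539 -0.039] w 0.0271 q [ 0.292 -0.065  1.703  0.     1.5   -1.454]
```

View pics/w20z.png

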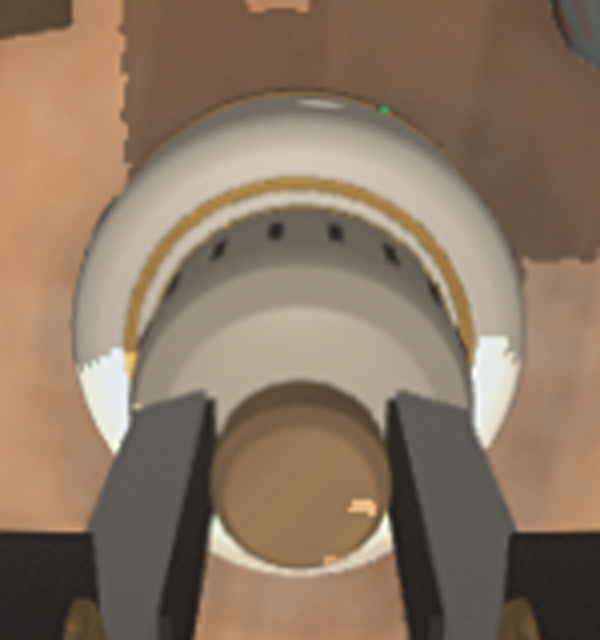

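View pics/s20.png

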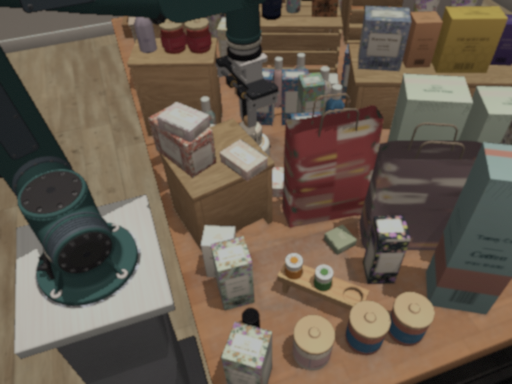

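View pics/s20z.png

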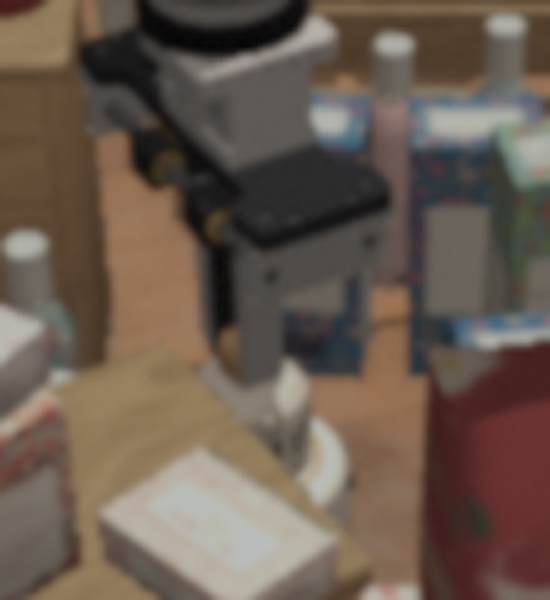

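Call:
arm_command:
  plan: [0.15,-0.05,0,0,0,0,1,0.15,0,0,0,0,0,1,0,0,0,0,0,0,1]

```text
time: 30.05
tool_pos: [0.4266, 0.1876, 0.1235]
ee_rot: [3.14, 0.008, -2.966]
wrist_force: [-3.0, -0.6, 16.6]
width: 0.0273
```

```bash
python3 - <<'E'
from h import *
st()
w=load('w20.png')
k=lambda u,v:(180+u/4-.4,120+v/4-.4)
p=onplane(w,*k(300,205),.06); print(p, np.linalg.norm(p[:2]-[.4287,.188]))
g=onplane(w,*k(300,181),.06); print(g, np.linalg.norm(g[:2]-[.4287,.188]))
E
```

```text
t 30.05 p [0.4266 0.1876 0.1235] rpy [ 179.91    0.46 -169.93] F [-2.99 -0.61 16.65] T [-0.311  0.431  0.023] w 0.0273 q [ 2.920e-01 -7.100e-02  1.710e+00  1.000e-03  1.495e+00 -1.455e+00]
[0.3996826  0.18278087 0.06      ] 0.029483028570816416
[0.39488423 0.1819308  0.06      ] 0.03435609947912554
```

Call:
arm_command:
  plan: [-0.1,0,0,0.1,-0.4,0,1,0,0,0.1,0,-0.3,0,1,0,0,0,0,0,0,1]

```text
time: 30.42
tool_pos: [0.4267, 0.1877, 0.1235]
ee_rot: [-3.141, 0.018, -2.966]
wrist_force: [-7.2, -1.5, 21.0]
width: 0.0271
```

```bash
python3 - <<'E'
from h import *
st()
E
```

```text
t 30.43 p [0.4267 0.1877 0.1235] rpy [-179.99    1.05 -169.92] F [-7.23 -1.54 20.99] T [-0.505  1.282 -0.048] w 0.0271 q [ 0.294 -0.079  1.717 -0.002  1.485 -1.452]
```

Call:
arm_command:
  plan: [0,0,0,0,0.5,0,1,0,0,0,0,0.5,0,1,0,0,0,0,0,0,1]

```text
time: 30.8
tool_pos: [0.427, 0.1877, 0.1236]
ee_rot: [-3.141, 0.001, -2.966]
wrist_force: [-7.4, -0.9, 21.7]
width: 0.0272
```

```bash
python3 - <<'E'
from h import *
st()
E
```

```text
t 30.8 p [0.427  0.1877 0.1236] rpy [-1.7999e+02  7.0000e-02 -1.6993e+02] F [-7.43 -0.94 21.73] T [-0.483  1.198 -0.046] w 0.0272 q [ 0.293 -0.065  1.704 -0.     1.502 -1.454]
```

Call:
arm_command:
  plan: [0.1,0,0.05,0,0.1,0,1,0.1,0,0.05,0,0.1,0,1,0,0,0,0,0,0,1,0,0,0,0,0,0,1]

```text
time: 31.3
tool_pos: [0.4266, 0.1877, 0.1235]
ee_rot: [3.141, 0.002, -2.966]
wrist_force: [-5.4, -2.0, 22.2]
width: 0.0271
```

```bash
python3 - <<'E'
from h import *
st(); w=snap('wrist','w21.png'); s=snap('top','t21.png'); st()
z=cv2.resize(w['pixels'][120:280,180:330],None,fx=4,fy=4,interpolation=cv2.INTER_CUBIC); cv2.imwrite('pics/w21z.png',cv2.cvtColor(z,cv2.COLOR_RGB2BGR))
E
```

```text
t 31.3 p [0.4266 0.1877 0.1235] rpy [ 1.7999e+02  1.2000e-01 -1.6993e+02] F [-5.36 -1.95 22.21] T [-0.398  0.62  -0.011] w 0.0271 q [ 0.293 -0.067  1.706 -0.     1.501 -1.454]
t 31.4 p [0.4266 0.1877 0.1235] rpy [ 1.7999e+02  1.2000e-01 -1.6993e+02] F [-4.2  -1.22 23.39] T [-0.409  0.613  0.035] w 0.027 q [ 0.293 -0.067  1.706 -0.     1.501 -1.454]
```

View pics/w21z.png

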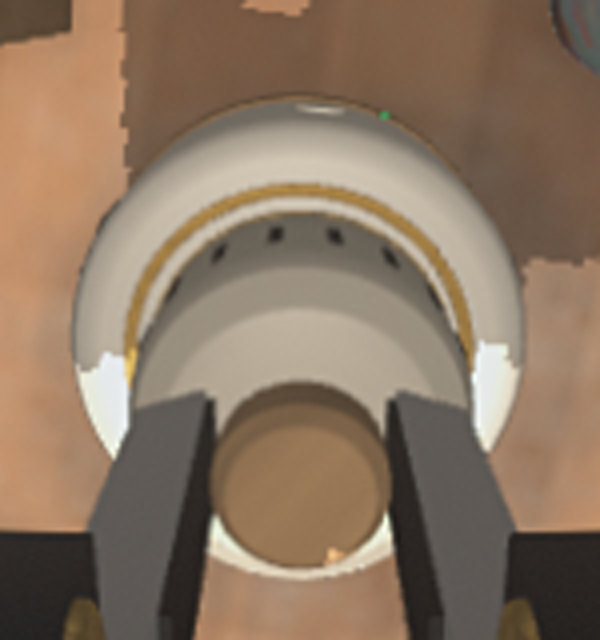

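View pics/t21.png

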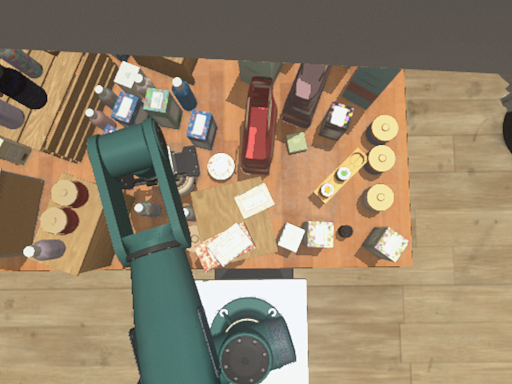

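The cover is down: the tool is level to 0.1°, it presses at about 23 N, and its height no longer changes. The tin at (221,166), the balm box at (297,143) and the amber and green pods are where they began. I'm handing in.

```bash
python3 - <<'E'
from h import *
st(); print(close_job())
E
```

```text
t 31.4 p [0.4266 0.1877 0.1235] rpy [ 1.7999e+02  1.2000e-01 -1.6993e+02] F [-4.2  -1.22 23.39] T [-0.409  0.613  0.035] w 0.027 q [ 0.293 -0.067  1.706 -0.     1.501 -1.454]
the job is handed in; nothing more can be done
None
```

I stood the purple pod in the well and pressed it onto the cradle's stop. The tool halted at z = 0.0853 m against 0.0856 m predicted, and the force rose to 18 N there. I let the pod rise and released it. I then set the cover over it and pressed it through the click, about 31 s in all; the force fell and the tool dropped about 7 mm.

**Last checks**
- The rim works out at about 59.5–60 mm above the surface, against 60 mm for the deck. The tool was tilted 0.12°, and its height no longer changed under load.
- The knob was still gripped (opening 27 mm), pressing down with about 23 N.
- The last top view showed the tin, the green carton and the amber and green pods in their places.

**What did not go cleanly**
- **Stand contact:** on the first descent with the pod, the gripper's body touched the wooden stand with about 21 N, under the 40 N limit. I backed off, turned the gripper 25° and went down again with no contact.
- **Tilt correction:** while trimming the final press I first turned the wrong way, so the tool was tilted by about 1° for under half a second. I corrected it, but a sideways force of about 4 N was left at the end.
- **Rim not seen all round:** I could not see the whole rim, so "flush all round" rests on the height, tilt and force readings and one partial wrist view.

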